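Nest the washed sample pots, mouth down, by shape and size

ROBOT

A 6-joint arm with a two-finger parallel gripper is mounted at the origin on a cart in front of the work surface, level with it; the furniture and walls round the work are solid. World frame = base frame: x ahead of the robot, y to its left, z up, the work surface at z = 0. Lengths are in m, angles in rad, forces in N, time in s.
With the tool pointing down it reaches from about 0.35 to 0.775 m from the base axis. Payload 7.3 kg.
Tool frame: the origin (TCP) lies at the centre of the arm's flange, where the gripper is bolted on; the fingertips stand 178 mm ahead of it and the grasp point (between the pads) lies 159 mm ahead of it; z points along the fingers, y is the line along which they close (so a half turn about z gives the same grasp; the last joint's range is limited). The gripper opens to 92 mm and grips with 3 to 60 N. Pads are 19 mm wide; open, the fingers measure 130 mm over their backs; the gripper's body (75 mm by 190 mm) begins 47 mm behind the grasp point.
Start: joints at [1.091, 0.342, 1.524, -0, 1.275, -0.146], TCP at [0.172, 0.496, 0.405] pointing down, gripper open.
Joint ranges: [-2.53, 2.53], [-0.77, 2.02], [0.04, 2.7], [-1, 4.14], [0.28, 2.66], [-3.11, 3.11]. Speed limits (rad/s): [2.57, 2.57, 3.14, 3.14, 3.14, 3.14].

INTERFACE

Orientations are given as [roll, pitch, yaw] about the fixed x, y, z axes, in that order (R = Rz(yaw) Ry(pitch) Rx(roll)).
In Python, from cell import telemetry, vision, ticket gives the robot as it stands.
- The arm moves only by the shell command python3 -m crank 'ROWS' [FORCE]. ROWS is JSON, a list of rows, each a list of 5 numbers: the gripper command: -1 is shut, 1 is fully open, values between are in proportion, then the shift along the tool's x, y, z in mm, then the turn about the tool's z in rad. In form: [[fingers, dx, dy, dz, roll], ...]. A call has 1 to 12 rows; each row is the pose to reach, as a shift and turn from the pose commanded when the call began, along the tool's axes at that moment; what a row does not reach only later rows make up. A row lasts 1/12 s, in which the tool goes at most 41.7 mm and 7.16 degrees, less where a joint would pass 70% of its speed; a pose out of reach is approached as far as the arm can. A call with a gripper value outside its range is refused whole. The fingers move at their own pace and stop on an object; FORCE is the grip in N (left out, the last holds). Time passes only in rows, so rows that repeat a pose let the fingers close. It gives the time, the measured TCP pose, the force, the opening and the grip force at its end, in the units of the state.
- telemetry.observe(): the state, without advancing time (a new reading comes with each control period).
- vision.read_camera(name): name is "scene" or "top" or "wrist"; returns (picture, depth): 400x640x3 uint8, red, green, blue; 400x640 float32, m along the optical axis (not along the pixel's ray), 0 where there is no reading.
- vision.get_calibration(name): a dict with "camera_matrix" (3x3 intrinsics, pixels), "rvec" (rotation vector, rad) and "tvec" (3), from world to camera coordinates, as OpenCV has them. Camera axes: x right, y down, z forward; pixel columns grow to the right and rows downward; lengths in m; the calibration is good to about 2 mm. The wrist camera is an equidistant fisheye: a pixel r from the principal point sees the ray r / f radians off the axis. A picture is of the moment at which its call begins: read the wrist's pose just before it. get_calibration takes no time and is no camera call; for the wrist camera it gives the pose at the moment of the call.
- ticket.hand_in(): hands the job in; it is judged then, once.
The state is a dict: "time": time; "qpos": joint angles; "qvel": joint speeds; "joint_efforts": joint torques, N m; "tool_pos": TCP position; "tool_rot": TCP orientation; "contact_force": force on the tool from outside, world axes, zero at the start; "torque": the same for the moment, N m; "opening": finger opening in m; "grip_force": force on a finger pad.
Only numpy, scipy, OpenCV 4.12 (cv2) and the standard library are available. Lean on these libraries where they do the work, as an engineer would, in place of code of your own. Each camera call takes 0.05 s, during which the arm holds its last target. There are 200 camera calls.

TASK

Put the washed frosted plastic pots from the drying mat away in the grey tray, the round ones together in one bay and the square ones in the other: the lid lying in front of each bay shows which shape belongs there. In each bay nest all the pots of that shape inside one another, mouth down as they stand now, so that the smallest is innermost and the largest on the outside covers them all from dust, every rim down flat on the tray floor. Leave the lids and everything else on the bench where they are.

Things in the scene. Friction and masses are not known exactly. Their poses are not given: they have to be found in the camera images.
- round_1: the largest ROUND frosted plastic pot: straight-walled, 70 mm across, 56 mm tall, with a rolled rim 2 mm prouder at the mouth and two dark level lines, wall 2.5 mm (inside 65 mm), flat closed end 3 mm thick. It stands mouth down; origin at the centre of its open mouth (its underside), z up to the closed end. May be absent (None).
- round_2: the second largest ROUND frosted plastic pot: straight-walled, 58 mm across, 49 mm tall, with a rolled rim 2 mm prouder at the mouth and two dark level lines, wall 2.5 mm (inside 53 mm), flat closed end 3 mm thick. It stands mouth down; origin at the centre of its open mouth (its underside), z up to the closed end. May be absent (None).
- round_3: the third largest ROUND frosted plastic pot: straight-walled, 46 mm across, 42 mm tall, with a rolled rim 2 mm prouder at the mouth and two dark level lines, wall 2.5 mm (inside 41 mm), flat closed end 3 mm thick. It stands mouth down; origin at the centre of its open mouth (its underside), z up to the closed end. May be absent (None).
- round_4: the smallest ROUND frosted plastic pot: straight-walled, 34 mm across, 35 mm tall, with a rolled rim 2 mm prouder at the mouth and two dark level lines, wall 2.5 mm (inside 29 mm), flat closed end 3 mm thick. It stands mouth down; origin at the centre of its open mouth (its underside), z up to the closed end. May be absent (None).
- square_1: the largest SQUARE frosted plastic pot: 66 x 66 mm outside with corners rounded to 8 mm, 56 mm tall, with a rolled rim 2 mm prouder at the mouth and two dark level lines, wall 2.5 mm (inside 61 mm), flat closed end 3 mm thick. It stands mouth down; origin at the centre of its open mouth (its underside), z up to the closed end, x and y square to its sides. May be absent (None).
- square_2: the second largest SQUARE frosted plastic pot: 54 x 54 mm outside with corners rounded to 8 mm, 49 mm tall, with a rolled rim 2 mm prouder at the mouth and two dark level lines, wall 2.5 mm (inside 49 mm), flat closed end 3 mm thick. It stands mouth down; origin at the centre of its open mouth (its underside), z up to the closed end, x and y square to its sides. May be absent (None).
- square_3: the third largest SQUARE frosted plastic pot: 42 x 42 mm outside with corners rounded to 8 mm, 42 mm tall, with a rolled rim 2 mm prouder at the mouth and two dark level lines, wall 2.5 mm (inside 37 mm), flat closed end 3 mm thick. It stands mouth down; origin at the centre of its open mouth (its underside), z up to the closed end, x and y square to its sides. May be absent (None).
- square_4: the smallest SQUARE frosted plastic pot: 30 x 30 mm outside with corners rounded to 8 mm, 35 mm tall, with a rolled rim 2 mm prouder at the mouth and two dark level lines, wall 2.5 mm (inside 25 mm), flat closed end 3 mm thick. It stands mouth down; origin at the centre of its open mouth (its underside), z up to the closed end, x and y square to its sides. May be absent (None).
- lid_round: round blue plastic lid, 72 mm across, 6 mm thick with a small knob to 16 mm high, lying in the front strip of the tray before one of the two bays: the sample that shows which shape is kept in that bay. Origin at the centre of its underside. It stays where it lies.
- lid_square: square blue plastic lid, 70 x 70 mm, 5 mm thick with a small knob to 16 mm high, lying in the front strip of the tray before the other bay: the sample for that bay. Origin at the centre of its underside. It stays where it lies.
- tray: grey storage tray, fixed, 235 mm (its x, front to back) by 330 mm (its y): floor 4 mm thick, ribs 5 mm thick and 12 mm high (from the underside) round the edge and between the compartments. Two bays at the back, each 140 mm (x) by 155 mm (y) inside; in front of them (-x) a strip 80 mm deep for the lids. Origin at the centre of the underside.
- bay_left (a point): centre of the floor of the tray's bay on its +y side; the lid before it lies 114 mm towards the tray's -x
- bay_right (a point): centre of the floor of the tray's bay on its -y side; the lid before it lies 114 mm towards the tray's -x
- drying_mat: grey-blue drying mat, fixed, 270 mm (x) by 470 mm (y), 3 mm thick; the pots start on it, mouth down. Origin at the centre of the underside.
- wash_bottle: white wash bottle with red cap and bent spout behind the mat, 230 mm tall; a bystander. Origin in its foot, within 20 mm of the centre; all of it lies within 60 mm of the origin.
- sample_jar: white sample jar with screw lid and a label, behind the mat, 45 mm across, 54 mm tall; a bystander. Origin in its foot, within 20 mm of the centre; all of it lies within 60 mm of the origin.
There are look-alikes about, which are no part of the job. Leave any orange or pink look-alike of the round_3 alone.

How it is judged:
By the outcome, as a careful person would: the job done as asked, in the order asked, and still so for the second after the job is handed in, with the robot touching nothing.
Of round_1, square_1, round_2, square_2, round_3, square_3, round_4, square_4 only 6 to 8 are there at a start; the rules pass over those that are not, and their reading is None.
At some moment in a run one of round_1, round_2, square_1, square_2 may be knocked a few centimetres aside while the robot is not near it.
It also fails if it takes over 210 s, if anything falls off the work surface, if the arm or the gripper's body presses on something with over 40 N, if the wrist force passes 120 N, or if a joint passes its speed limit or range.

## Working session

There is one attempt and no reset: what is moved stays moved. The work goes in short steps, Python scripts to look and compute and a shell command to move; the robot and the scene stay as the last step left them, time stands still between calls to the robot, and variables do not carry over. Pictures are saved under pics/ and viewed, at most 14 in all, crops included, and the job is handed in when it is done.

```bash
ls; mkdir -p pics; cat > h.py <<'E'
import numpy as np, cv2
from cell import telemetry, vision
def grab(n):
    c=vision.get_calibration(n); p,d=vision.read_camera(n); return p,d,c
def save(p,n): cv2.imwrite('pics/'+n,cv2.cvtColor(p,cv2.COLOR_RGB2BGR))
def ray(c,uv,fish=False):
    K=np.array(c['camera_matrix']);R=cv2.Rodrigues(np.array(c['rvec'],float))[0];t=np.array(c['tvec'],float).ravel()
    uv=np.atleast_2d(np.array(uv,float)); x=(uv[:,0]-K[0,2])/K[0,0]; y=(uv[:,1]-K[1,2])/K[1,1]
    if fish:
        r=np.hypot(x,y)+1e-12; v=np.c_[np.sin(r)*x/r,np.sin(r)*y/r,np.cos(r)]
    else: v=np.c_[x,y,np.ones_like(x)]
    return -R.T@t, v@R
def plane(c,uv,z,fish=False):
    o,v=ray(c,uv,fish); return o+v*((z-o[2])/v[:,2])[:,None]
E
python3 - <<'E'
from h import *
s=telemetry.observe();print(s)
for n in('scene','top','wrist'):
    p,d,c=grab(n);save(p,n+'0.png');np.savez(n+'0.npz',p=p,d=d,**c);print(n,c, (d>0).mean())
E
```

```text
pics
{'time': 0.0, 'qpos': array([ 1.09099517e+00,  3.42712277e-01,  1.52500265e+00,  2.55167302e-05,
        1.27536423e+00, -1.45976927e-01]), 'qvel': array([-0.00027354,  0.00071247, -0.00189067, -0.00136584, -0.00088162,
        0.00076057]), 'joint_efforts': array([ 1.58747025e-03, -4.31255114e+01, -2.44218117e+01,  7.18911644e-02,
        5.61749493e-02, -1.27872236e-04]), 'tool_pos': array([0.17192538, 0.49591586, 0.40405519]), 'tool_rot': array([-3.14012551e+00, -2.40365881e-04,  2.80776080e+00]), 'contact_force': array([0.26699715, 1.33814095, 0.03570187]), 'torque': array([-0.00267387, -0.04701143,  0.00747737]), 'grip_force': 0.0, 'opening': 0.09194617648572595}
scene {'camera_matrix': array([[375.56700515,   0.        , 315.01006988],
       [  0.        , 375.56700515, 198.96940437],
       [  0.        ,   0.        ,   1.        ]]), 'rvec': array([ 2.24726153, -0.94664073,  0.38418634]), 'tvec': array([-0.36608589,  0.41187023,  0.99130908])} 0.99591015625
top {'camera_matrix': array([[380.20647314,   0.        , 325.23801295],
       [  0.        , 380.20647314, 200.81329765],
       [  0.        ,   0.        ,   1.        ]]), 'rvec': array([ 2.2049244 , -1.9959582 ,  0.22103242]), 'tvec': array([0.04691119, 0.62657938, 1.0536819 ])} 0.9960234375
wrist {'camera_matrix': array([[309.70691629,   0.        , 320.76224821],
       [  0.        , 309.70691629, 197.08083495],
       [  0.        ,   0.        ,   1.        ]]), 'rvec': array([-2.36160639, -1.68260013, -0.23797275]), 'tvec': array([-0.52345412, -0.03465853,  0.39125772])} 0.98748046875
```

View pics/top0.png

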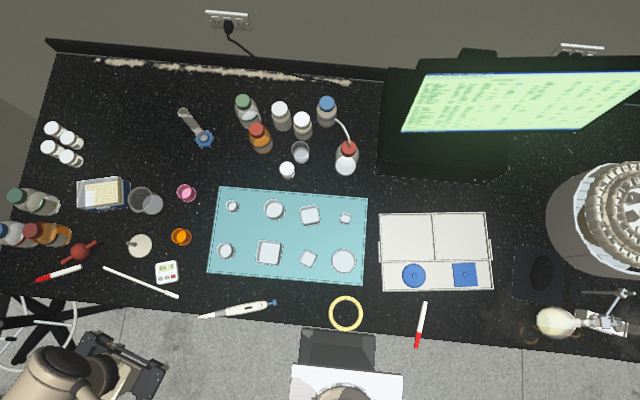

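View pics/scene0.png

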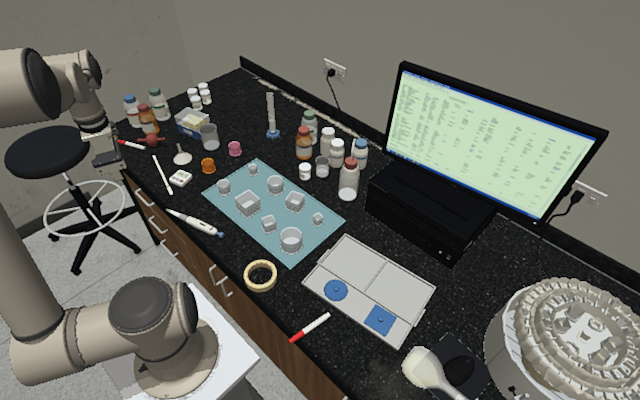

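All eight pots are on the mat. In the top view the rounds are at (343,260) r1, (273,209) r2, (225,250) r3 and (232,205) r4. The squares are at (269,252) s1, (310,215) s2, (308,258) s3 and (345,217) s4. The orange (181,237) and pink (186,193) look-alikes are off the mat. The round lid at (413,275) marks the left bay and the square lid at (464,275) the right bay.

```bash
cat > seg.py <<'E'
from h import *
def blobs(n,f=None):
    z=np.load(f or n+'0.npz');p,d=z['p'],z['d']
    h=cv2.cvtColor(p,cv2.COLOR_RGB2HSV)
    teal=((h[...,0]>80)&(h[...,0]<100)&(h[...,1]>60)&(h[...,2]>60)).astype('u1')
    l,lab,st,_=cv2.connectedComponentsWithStats(teal);k=1+st[1:,4].argmax()
    cs,_=cv2.findContours((lab==k).astype('u1'),cv2.RETR_EXTERNAL,cv2.CHAIN_APPROX_NONE)
    hull=cv2.convexHull(max(cs,key=cv2.contourArea));m=np.zeros_like(teal);cv2.fillPoly(m,[hull],1)
    pot=cv2.morphologyEx(((m>0)&(lab!=k)).astype('u1'),cv2.MORPH_OPEN,np.ones((3,3)))
    return z,hull,pot
if __name__=='__main__':
  for n in('top','scene'):
    z,hull,pot=blobs(n);p,d=z['p'],z['d'];o,_=ray(z,[[0,0]]);print(n,'cam',o)
    q=cv2.boxPoints(cv2.minAreaRect(hull)) if n=='top' else cv2.approxPolyDP(hull,8,True)[:,0];print('mat',plane(z,q,.003)[:,:2].round(3).tolist())
    l,lab,st,ce=cv2.connectedComponentsWithStats(pot)
    for i in range(1,l):
        if st[i,4]<40: continue
        v,u=np.nonzero(lab==i);oo,r=ray(z,np.c_[u,v]);w=oo+r*d[v,u][:,None]
        zt=np.percentile(w[:,2],75);t=w[abs(w[:,2]-zt)<.004]
        print(ce[i].round(),st[i,4],'ztop',zt.round(4),'c',((t.max(0)+t.min(0))/2)[:2].round(4),'sz',np.ptp(t,0)[:2].round(3), 'rect',[np.round(a,3) for a in cv2.minAreaRect((t[:,:2]*1000).astype('f4'))])
    # tray and lids by colour
    h=cv2.cvtColor(p,cv2.COLOR_RGB2HSV)
    b=((h[...,0]>100)&(h[...,0]<125)&(h[...,1]>150)&(h[...,2]>80)).astype('u1')
    l,lab,st,ce=cv2.connectedComponentsWithStats(b)
    for i in range(1,l):
        if st[i,4]>200: print('blue',ce[i],plane(z,[ce[i]],.006).round(3),st[i,4])
  z=np.load('top0.npz')
  cv2.imwrite('pics/crop.png',cv2.resize(z['p'][175:300,195:500,::-1],None,fx=2.6,fy=2.6,interpolation=cv2.INTER_CUBIC))
E
python3 seg.py
```

```text
top cam [0.37756987 0.08792216 1.16394098]
mat [[0.376, 0.445], [0.65, 0.468], [0.658, -0.026], [0.385, -0.025]]
[274. 210.] 381 ztop 0.0521 c [0.586 0.262] sz [0.055 0.054] rect [array([585.787, 262.235]), array([54.617, 53.782]), np.float64(5.508)]
[232. 206.] 156 ztop 0.0375 c [0.5852 0.3923] sz [0.032 0.031] rect [array([584.693, 392.101]), array([31.387, 30.935]), np.float64(6.853)]
[309. 215.] 404 ztop 0.0524 c [0.5797 0.152 ] sz [0.061 0.06 ] rect [array([579.382, 152.584]), array([51.728, 52.677]), np.float64(19.52)]
[345. 218.] 135 ztop 0.0381 c [0.5822 0.0437] sz [0.029 0.028] rect [array([581.87 ,  43.566]), array([28.418, 27.695]), np.float64(82.221)]
[269. 253.] 633 ztop 0.0595 c [0.4557 0.2597] sz [0.066 0.065] rect [array([455.745, 260.298]), array([64.938, 65.693]), np.float64(87.912)]
[225. 251.] 274 ztop 0.0451 c [0.4495 0.3904] sz [0.043 0.042] rect [array([449.366, 390.407]), array([42.431, 42.618]), np.float64(77.841)]
[307. 258.] 248 ztop 0.0453 c [0.4517 0.1454] sz [0.046 0.046] rect [array([450.446, 144.156]), array([40.888, 40.086]), np.float64(69.125)]
[343. 261.] 544 ztop 0.0594 c [0.4532 0.0392] sz [0.069 0.067] rect [array([452.949,  39.368]), array([66.704, 67.453]), np.float64(50.069)]
blue [569.05288462  71.48076923] [[ 1.16  -0.665  0.006]] 208
scene cam [-0.01661373 -0.50620923  1.01480336]
mat [[0.655, -0.02], [0.387, -0.022], [0.386, 0.448], [0.653, 0.447]]
[273. 212.] 6835 ztop 0.0288 c [0.5151 0.2007] sz [0.186 0.395] rect [array([516.657, 199.641]), array([394.677, 184.441]), np.float64(89.203)]
blue [524.47340426 113.79521277] [[ 1.724 -0.196  0.006]] 376
blue [477.62807018 191.24210526] [[ 1.11  -0.281  0.006]] 285
```

View pics/crop.png

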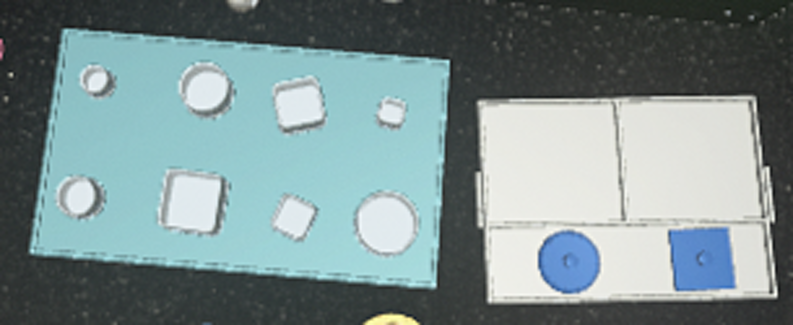

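The enlarged crop confirms it: round pots at crop (95,80), (207,90), (80,197) and (387,223), square pots at (300,103), (392,112), (193,202) and (295,216). The round lid at (570,262) is before the left bay and the square lid at (703,258) before the right. Next I locate the tray and check the heights in the second view.

```bash
cat > look.py <<'E'
from h import *
def cloud(n,f):
    z=np.load(f);d=z['d'];v,u=np.nonzero(d>0);o,r=ray(z,np.c_[u,v]);return o+r*d[v,u][:,None],z['p'][v,u]
def live():
    p,d,c=grab('top');np.savez('live.npz',p=p,d=d,**c);return cloud('top','live.npz')[0]
def pots(w):  # raised clusters over the mat by depth, gridded at 2 mm
    m=(w[:,0]>.37)&(w[:,0]<.67)&(w[:,1]>-.04)&(w[:,1]<.47)&(w[:,2]>.028)&(w[:,2]<.08); q=w[m]
    g=np.zeros((160,270),'u1');ij=np.c_[(q[:,0]-.36)/.002,(q[:,1]+.05)/.002].astype(int);g[ij[:,0],ij[:,1]]=1
    g=cv2.dilate(g,np.ones((3,3)));n,lab=cv2.connectedComponents(g)
    for i in range(1,n):
        t=q[lab[ij[:,0],ij[:,1]]==i]
        if len(t)<25: continue
        zt=np.percentile(t[:,2],60);t=t[abs(t[:,2]-zt)<.004]
        (c,s,a)=cv2.minAreaRect((t[:,:2]*1000).astype('f4'));h=cv2.convexHull((t[:,:2]*1000).astype('f4'))
        print('c',np.round(c,1),'sz',np.round(s,1),'ang',round((a+45)%90-45,1),'top',(zt*1000).round(1),'fill',round(cv2.contourArea(h)/(s[0]*s[1]),2))
E
python3 - <<'E'
from look import *
w,_=cloud('top','top0.npz');print('top');pots(w)
v,_=cloud('scene','scene0.npz');print('scene');pots(v)
for n in('top','scene'):
    w,c=cloud(n,n+'0.npz');hs=cv2.cvtColor(c[None].astype('u1'),cv2.COLOR_RGB2HSV)[0]
    reg=(w[:,0]>.3)&(w[:,0]<.8)&(w[:,1]<-.03)&(w[:,1]>-.5)&(w[:,2]<.03)
    t=w[reg&(hs[:,1]<50)&(hs[:,2]>120)&(w[:,2]>-.01)];
    g=np.zeros((250,250),'u1');ij=np.c_[(t[:,0]-.3)/.002,(t[:,1]+.5)/.002].astype(int);g[ij[:,0],ij[:,1]]=1
    k,lab,st,_=cv2.connectedComponentsWithStats(cv2.dilate(g,np.ones((3,3))));b=1+st[1:,4].argmax();t=t[lab[ij[:,0],ij[:,1]]==b]
    r=cv2.minAreaRect((t[:,:2]*1000).astype('f4'));print('tray',r,'floor',np.percentile(t[:,2],[5,25,50,75,95]).round(4), cv2.boxPoints(r).round(0).tolist())
    e=w[reg&(hs[:,0]>95)&(hs[:,0]<125)&(hs[:,1]>130)]
    for s in (e[e[:,1]>np.median(e[:,1])],e[e[:,1]<np.median(e[:,1])]): print('lid',((s.max(0)+s.min(0))/2).round(3),np.ptp(s,0).round(3))
E
```

```text
top
c [452.9  39.4] sz [66.7 67.5] ang -39.9 top 58.7 fill 0.79
c [455.8 260.2] sz [64.9 66. ] ang -1.7 top 58.8 fill 0.94
c [451.  143.9] sz [40.9 41.4] ang -19.8 top 44.5 fill 0.92
c [448.9 390. ] sz [44.1 42. ] ang 11.7 top 44.7 fill 0.79
c [579.8 152.4] sz [52.7 53.3] ang 18.9 top 51.6 fill 0.93
c [586.5 261.8] sz [56.  52.5] ang -38.6 top 51.4 fill 0.8
c [581.9  43.6] sz [28.4 27.7] ang -7.8 top 37.7 fill 0.87
c [584.7 392.1] sz [31.4 30.9] ang 6.9 top 37.4 fill 0.78
scene
c [455.9  36.1] sz [65.9 66.6] ang -43.7 top 59.5 fill 0.81
c [458.8 258.6] sz [65.9 66.1] ang -1.9 top 59.6 fill 0.92
c [452.8 141.6] sz [43.1 40.9] ang -20.5 top 45.7 fill 0.88
c [450.3 389.9] sz [41.  43.4] ang -34.0 top 45.5 fill 0.79
c [581.7 150.6] sz [53.7 52.9] ang 20.2 top 52.6 fill 0.93
c [588.8 260.7] sz [52.8 58.2] ang -0.3 top 52.7 fill 0.79
c [585.3  43.3] sz [30.  31.1] ang -15.5 top 38.6 fill 0.78
c [588.8 390.1] sz [30.2 29.3] ang 30.9 top 38.3 fill 0.84
tray ((511.6494140625, -236.5230255126953), (236.2431640625, 346.69940185546875), 6.737588405609131) floor [0.0006 0.003  0.0047 0.0067 0.0124] [[374.0, -78.0], [415.0, -423.0], [649.0, -395.0], [609.0, -51.0]]
lid [ 0.437 -0.22   0.014] [0.08  0.161 0.021]
lid [ 0.451 -0.331  0.013] [0.07  0.06  0.018]
tray ((513.7891845703125, -232.60366821289062), (236.6959991455078, 349.02691650390625), 7.045553207397461) floor [0.003  0.0049 0.0064 0.0082 0.0139] [[375.0, -74.0], [418.0, -420.0], [653.0, -391.0], [610.0, -45.0]]
lid [ 0.519 -0.193  0.012] [0.437 0.222 0.023]
lid [ 0.576 -0.382  0.011] [0.323 0.156 0.024]
```

```bash
cat > plan.py <<'E'
# usage: plan.py x,y,z,yawdeg ... (mm) : prints per waypoint dx,dy,dz,roll from preceding (first from measured pose)
import sys,numpy as np
from cell import telemetry
s=telemetry.observe();p=np.array(s['tool_pos'])*1e3;y=s['tool_rot'][2]
print('t',round(s['time'],1),'p',p.round(1),'yaw',np.degrees(y).round(1),'q6',s['qpos'][5].round(2),'open',round(s['opening']*1e3,1))
for a in sys.argv[1:]:
    q=np.array([float(v) for v in a.split(',')]);d=q[:3]-p;t=np.radians(q[3])
    tx=np.array([np.cos(y),np.sin(y)]);ty=np.array([np.sin(y),-np.cos(y)])
    r=(y-t+np.pi)%(2*np.pi)-np.pi
    print([round(float(v),1) for v in(tx@d[:2],ty@d[:2],-d[2])],'roll',round(float(r),3),'rows',round(max(np.linalg.norm(d)/41.7,abs(np.degrees(r))/7.16),1));p,y=q[:3],t
E
python3 - <<'E'
from look import *
w,_=cloud('top','top0.npz');v,_=cloud('scene','scene0.npz')
for c in (w,v):
    t=c[(c[:,2]>.075)&(c[:,0]<.85)&(c[:,0]>.6)&(c[:,1]>-.5)&(c[:,1]<.5)]
    for y in np.arange(-.5,.5,.05):
        k=t[(t[:,1]>=y)&(t[:,1]<y+.05)]
        if len(k): print(y.round(2),'minx',k[:,0].min().round(3),'zmax',k[:,2].max().round(3))
E
python3 plan.py 585.5,391.5,270,180 585.5,391.5,192,180 585.5,391.5,192,90 545,-150,300,90
```

```text
-0.5 minx 0.808 zmax 0.53
-0.45 minx 0.801 zmax 0.554
-0.4 minx 0.73 zmax 0.555
-0.35 minx 0.73 zmax 0.556
-0.3 minx 0.731 zmax 0.554
-0.25 minx 0.73 zmax 0.555
-0.2 minx 0.73 zmax 0.555
-0.15 minx 0.73 zmax 0.555
-0.1 minx 0.73 zmax 0.555
-0.05 minx 0.73 zmax 0.554
-0.0 minx 0.723 zmax 0.173
0.05 minx 0.722 zmax 0.232
0.1 minx 0.822 zmax 0.194
0.15 minx 0.828 zmax 0.111
0.2 minx 0.829 zmax 0.113
0.25 minx 0.784 zmax 0.098
0.3 minx 0.767 zmax 0.136
0.35 minx 0.776 zmax 0.109
-0.5 minx 0.806 zmax 0.556
-0.45 minx 0.801 zmax 0.557
-0.4 minx 0.73 zmax 0.556
-0.35 minx 0.731 zmax 0.556
-0.3 minx 0.731 zmax 0.556
-0.25 minx 0.73 zmax 0.556
-0.2 minx 0.731 zmax 0.556
-0.15 minx 0.73 zmax 0.556
-0.1 minx 0.73 zmax 0.555
-0.05 minx 0.732 zmax 0.555
-0.0 minx 0.724 zmax 0.174
0.05 minx 0.723 zmax 0.234
0.15 minx 0.751 zmax 0.113
0.2 minx 0.83 zmax 0.112
0.25 minx 0.785 zmax 0.104
0.3 minx 0.768 zmax 0.137
0.35 minx 0.782 zmax 0.103
t 0.1 p [171.9 495.9 404.2] yaw 160.9 q6 -0.15 open 91.8
[-425.0, 36.8, 134.2] roll -0.334 rows 10.7
[0.0, 0.0, 78.0] roll 0.0 rows 1.9
[0.0, 0.0, -0.0] roll 1.571 rows 12.6
[-541.5, -40.5, -108.0] roll 0.0 rows 13.3
```

```bash
python3 -m crank '[[0.05,-425,37,0,-0.334],[0.05,-425,37,0,-0.334],[0.05,-425,37,0,-0.334],[0.05,-425,37,40,-0.334],[0.05,-425,37,80,-0.334],[0.05,-425,37,134,-0.334],[0.05,-425,37,134,-0.334],[0.05,-425,37,134,-0.334],[0.05,-425,37,134,-0.334],[0.05,-425,37,134,-0.334],[0.05,-425,37,134,-0.334],[0.05,-425,37,134,-0.334]]' 10
python3 plan.py 585.5,391.5,192,180
python3 - <<'E'
from h import *
p,d,c=grab('wrist');save(p,'w1.png');print(c['tvec'])
for q in ([.5855,.3915,.038],): print(q)
E
```

```text
time: 1.15
tool_pos: [0.5899, 0.3883, 0.2649]
tool_rot: [-3.138, -0.004, 3.137]
contact_force: [-2.3, -1.3, -0.9]
opening: 0.0482
grip_force: 0.0
t 1.1 p [589.9 388.3 264.9] yaw 179.8 q6 -1.09 open 48.2
[4.4, 3.2, 72.9] roll -0.004 rows 1.8
[-0.38885193 -0.56002542  0.09623758]
[0.5855, 0.3915, 0.038]
```

View pics/w1.png

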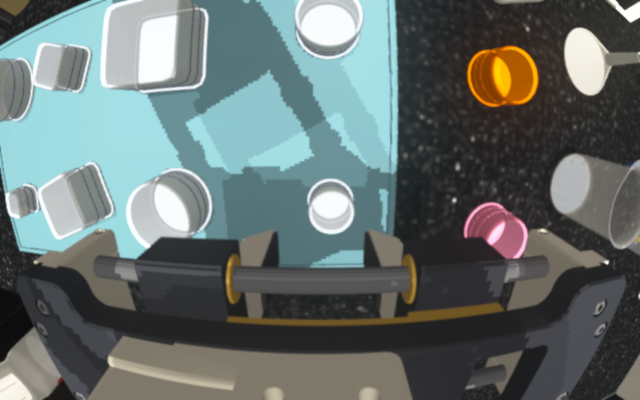

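The wrist view shows r4 at (331,205), about centred between the fingers at columns 265–370. I descend and squeeze it both ways.

```bash
python3 plan.py; python3 -m crank '[[0.05,4,3,40,0],[0.05,4,3,73,0],[0.05,4,3,73,0],[0.05,4,3,73,0],[-1,4,3,73,0],[-1,4,3,73,0],[-1,4,3,73,0],[-1,4,3,73,0],[-1,4,3,73,0],[-1,4,3,73,0]]' 10
python3 plan.py 585.5,391.5,192,180
```

```text
t 1.2 p [588.6 389.  265.9] yaw 179.8 q6 -1.09 open 48.1
time: 2.03
tool_pos: [0.5823, 0.3953, 0.2006]
tool_rot: [3.139, 0.004, -3.141]
contact_force: [-0.5, 0.5, 6.8]
opening: 0.034
grip_force: 10.0
t 2.0 p [582.3 395.3 200.6] yaw -180.0 q6 -1.08 open 34.0
[-3.2, -3.8, 8.6] roll 0.0 rows 0.2
```

```bash
for i in 1 2 3; do python3 -m crank '[[-1,0,0,0,0],[-1,0,0,0,0],[-1,0,0,0,0]]' | egrep 'time|pos|rot|force'; done
```

```text
time: 2.28
tool_pos: [0.5823, 0.3953, 0.2006]
tool_rot: [3.139, 0.004, -3.141]
contact_force: [0.5, 0.2, 7.8]
grip_force: 10.0
time: 2.53
tool_pos: [0.5823, 0.3953, 0.2006]
tool_rot: [3.139, 0.004, -3.141]
contact_force: [-1.6, 0.9, 6.6]
grip_force: 10.0
time: 2.78
tool_pos: [0.5823, 0.3953, 0.2006]
tool_rot: [3.139, 0.004, -3.141]
contact_force: [-0.6, 0.5, 6.9]
grip_force: 10.0
```

```bash
python3 -m crank '[[0.05,0,0,0,0],[0.05,0,0,0,0],[0.05,0,0,0,0],[0.05,0,0,0,0]]' | egrep 'time|pos|rot|force|open'; python3 -m crank '[[0.05,0,0,0,1.571],[0.05,0,0,0,1.571],[0.05,0,0,0,1.571],[0.05,0,0,0,1.571],[0.05,0,0,0,1.571],[0.05,0,0,0,1.571],[0.05,0,0,0,1.571],[0.05,0,0,0,1.571],[0.05,0,0,0,1.571],[0.05,0,0,0,1.571],[0.05,0,0,0,1.571],[0.05,0,0,0,1.571]]' | egrep 'time|pos|rot|force|open'; python3 -m crank '[[0.05,0,0,0,0],[0.05,0,0,0,0],[0.05,0,0,0,0]]' | egrep 'time|pos|rot|force|open';python3 -m crank '[[0.05,0,0,0,0],[0.05,0,0,0,0],[0.05,0,0,0,0]]' | egrep 'time|pos|rot|force|open'; python3 plan.py 585,392,192,90
```

```text
time: 3.12
tool_pos: [0.5816, 0.3947, 0.1977]
tool_rot: [-3.141, -0.0, -3.141]
contact_force: [-0.8, -0.5, -0.3]
opening: 0.0479
grip_force: 0.0
time: 4.12
tool_pos: [0.5816, 0.3947, 0.1974]
tool_rot: [-3.141, 0.0, 1.636]
contact_force: [0.3, -0.3, -0.2]
opening: 0.0483
grip_force: 0.0
time: 4.37
tool_pos: [0.5816, 0.3947, 0.1976]
tool_rot: [-3.141, 0.0, 1.645]
contact_force: [-0.1, -0.2, 0.4]
opening: 0.0482
grip_force: 0.0
time: 4.62
tool_pos: [0.5817, 0.3948, 0.1978]
tool_rot: [3.142, -0.0, 1.643]
contact_force: [0.9, 0.5, 0.7]
opening: 0.0484
grip_force: 0.0
t 4.6 p [581.7 394.8 197.8] yaw 94.1 q6 0.42 open 48.4
[-3.0, 3.1, 5.8] roll 0.072 rows 0.6
```

```bash
python3 -m crank '[[0.05,0,4.3,6,0.072],[0.05,0,4.3,6,0.072],[0.05,0,4.3,6,0.072],[0.05,0,4.3,6,0.072],[0.05,0,4.3,6,0.072],[-1,0,4.3,6,0.072],[-1,0,4.3,6,0.072],[-1,0,4.3,6,0.072],[-1,0,4.3,6,0.072],[-1,0,4.3,6,0.072],[-1,0,4.3,6,0.072],[-1,0,4.3,6,0.072]]' 15; python3 plan.py 586,395,290,90 545,-150,290,90 545,-150,194,90
```

```text
time: 5.62
tool_pos: [0.5859, 0.3951, 0.1919]
tool_rot: [3.141, -0.0, 1.57]
contact_force: [-0.7, -0.1, 1.0]
opening: 0.0336
grip_force: 15.0
t 5.6 p [585.9 395.1 191.9] yaw 89.9 q6 0.49 open 33.6
[-0.1, 0.1, -98.1] roll -0.001 rows 2.4
[-545.0, -41.0, -0.0] roll 0.0 rows 13.1
[0.0, 0.0, 96.0] roll 0.0 rows 2.3
```

```bash
python3 -m crank '[[-1,0,0,-50,0],[-1,0,0,-98,0],[-1,0,0,-98,0],[-1,-272,-20,-98,0],[-1,-272,-20,-98,0],[-1,-272,-20,-98,0],[-1,-272,-20,-98,0],[-1,-272,-20,-98,0],[-1,-272,-20,-98,0],[-1,-272,-20,-98,0],[-1,-272,-20,-98,0]]' |egrep 'pos|open'; python3 -m crank '[[-1,-273,-21,0,0],[-1,-273,-21,0,0],[-1,-273,-21,0,0],[-1,-273,-21,0,0],[-1,-273,-21,0,0],[-1,-273,-21,0,0],[-1,-273,-21,0,0],[-1,-273,-21,0,0],[-1,-273,-21,0,0],[-1,-273,-21,0,0],[-1,-273,-21,0,0],[-1,-273,-21,0,0]]' ; python3 -m crank '[[-1,0,0,0,0],[-1,0,0,0,0]]' >/dev/null;  python3 plan.py 545,-150,193.2,90
```

```text
tool_pos: [0.5655, 0.1186, 0.2899]
opening: 0.0336
time: 7.53
tool_pos: [0.5447, -0.1483, 0.2897]
tool_rot: [-3.141, -0.0, 1.572]
contact_force: [0.5, -0.3, -0.1]
opening: 0.0335
grip_force: 15.0
t 7.7 p [ 544.6 -149.   289.8] yaw 90.0 q6 -0.4 open 33.8
[-1.0, 0.4, 96.6] roll 0.0 rows 2.3
```

```bash
python3 -m crank '[[-1,0,0,40,0],[-1,0,0,80,0],[-1,0,0,96.6,0],[-1,0,0,96.6,0],[-1,0,0,96.6,0],[-1,0,0,96.6,0],[-1,0,0,96.6,0],[-1,0,0,96.6,0],[-1,0,0,96.6,0]]';python3 -m crank '[[-1,0,0,0,0],[-1,0,0,0,0],[0.05,0,0,0,0],[0.05,0,0,0,0],[0.05,0,0,0,0]]'; python3 plan.py; python3 -m crank '[[0.05,0,0,-50,0],[0.05,0,0,-120,0],[0.05,0,0,-120,0],[0.05,0,0,-120,0],[0.05,0,0,-120,0],[0.05,0,0,-120,0]]'; python3 plan.py 448,390.5,290,180 448,390.5,198,180
python3 - <<'E'
from h import *
p,d,c=grab('wrist');save(p,'w2.png')
E
```

```text
time: 8.45
tool_pos: [0.5446, -0.1499, 0.1941]
tool_rot: [3.14, 0.001, 1.57]
contact_force: [-0.2, 0.1, 0.2]
opening: 0.0338
grip_force: 15.0
time: 8.87
tool_pos: [0.5444, -0.1499, 0.1931]
tool_rot: [3.141, -0.0, 1.57]
contact_force: [-0.4, 0.3, -0.5]
opening: 0.047
grip_force: 0.0
t 8.9 p [ 544.4 -149.9  193.1] yaw 89.9 q6 -0.4 open 47.0
time: 9.37
tool_pos: [0.5441, -0.1498, 0.3126]
tool_rot: [-3.141, -0.0, 1.57]
contact_force: [-0.4, -0.0, -0.4]
opening: 0.0484
grip_force: 0.0
t 9.4 p [ 544.1 -149.8  312.6] yaw 89.9 q6 -0.4 open 48.4
[540.2, -96.6, 22.6] roll -1.572 rows 13.2
[0.0, 0.0, 92.0] roll 0.0 rows 2.2
```

View pics/w2.png

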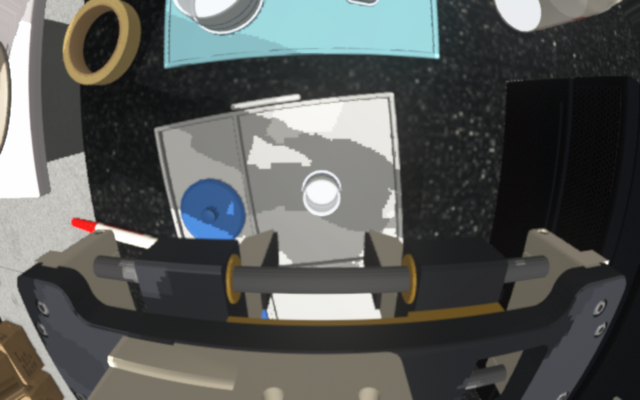

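r4 stands upright in the left bay at pixel (322,193), clear of the ribs. Next is r3, after a fresh check of the mat.

```bash
python3 -m crank '[[0.3,270,-48,10,-0.786],[0.3,270,-48,10,-0.786],[0.3,270,-48,10,-0.786],[0.3,270,-48,10,-0.786],[0.3,270,-48,10,-0.786],[0.3,270,-48,10,-0.786],[0.3,270,-48,10,-0.786],[0.3,270,-48,10,-0.786]]' 10 |egrep pos; python3 plan.py 449.5,390.3,290,180 449.5,390.3,198,180
```

```text
tool_pos: [0.495, 0.1241, 0.3012]
t 10.1 p [495.  124.1 301.2] yaw 135.4 q6 -0.7 open 59.5
[219.4, 157.4, 11.2] roll -0.779 rows 6.5
[0.0, 0.0, 92.0] roll 0.0 rows 2.2
```

```bash
python3 - <<'E'
from look import *
pots(live())
E
```

```text
c [455.3  18.6] sz [62.9 24.7] ang 7.5 top 59.0 fill 0.78
c [455.8 263.1] sz [59.3 65.6] ang -2.0 top 58.9 fill 0.92
c [450.4 144.4] sz [40.9 40. ] ang -21.6 top 44.6 fill 0.82
c [449.3 390.6] sz [44.4 40.8] ang 9.1 top 44.7 fill 0.8
c [587.9 270.3] sz [40.8 53.9] ang -13.0 top 51.5 fill 0.84
```

```bash
python3 -m crank '[[0.3,224,158.4,0,-0.786],[0.3,224,158.4,0,-0.786],[0.3,224,158.4,0,-0.786],[0.3,224,158.4,0,-0.786],[0.3,224,158.4,0,-0.786],[0.3,224,158.4,0,-0.786],[0.3,224,158.4,0,-0.786],[0.3,224,158.4,40,-0.786],[0.3,224,158.4,80,-0.786],[0.3,224,158.4,104,-0.786],[0.3,224,158.4,104,-0.786],[0.3,224,158.4,104,-0.786]]' |egrep pos; python3 -m crank '[[0.3,0,0,0,0],[0.3,0,0,0,0],[0.3,0,0,0,0]]'|egrep pos; python3 plan.py 449.3,390.6,198,180; python3 -m crank '[[-1,0,0,0,0],[-1,0,0,0,0],[-1,0,0,0,0],[-1,0,0,0,0],[-1,0,0,0,0],[-1,0,0,0,0]]' 10;  python3 plan.py
```

```text
tool_pos: [0.4508, 0.3894, 0.1974]
tool_pos: [0.4512, 0.3906, 0.2011]
t 11.4 p [451.2 390.6 201.1] yaw 180.0 q6 -0.99 open 59.6
[1.9, -0.0, 3.1] roll -0.0 rows 0.1
time: 11.88
tool_pos: [0.4506, 0.3907, 0.1998]
tool_rot: [3.141, 0.001, -3.141]
contact_force: [-0.1, -0.8, 6.8]
opening: 0.046
grip_force: 10.0
t 11.9 p [450.6 390.7 199.8] yaw -180.0 q6 -0.99 open 46.0
```

```bash
python3 -m crank '[[0.3,0,0,0,0],[0.3,0,0,0,0],[0.3,0,0,0,0.3],[0.3,0,0,0,0.78],[0.3,0,0,0,0.78],[0.3,0,0,0,0.78],[0.3,0,0,0,0.78],[0.3,0,0,0,0.78],[0.3,0,0,0,0.78],[0.3,0,0,0,0.78]]' >/dev/null; python3 -m crank '[[0.3,0,0,0,0.791],[0.3,0,0,0,0.791],[0.3,0,0,0,0.791],[0.3,0,0,0,0.791],[0.3,0,0,0,0.791],[0.3,0,0,0,0.791],[0.3,0,0,0,0.791],[0.3,0,0,0,0.791],[0.3,0,0,0,0.791],[0.3,0,0,0,0.791],[0.3,0,0,0,0.791]]' >/dev/null; python3 plan.py 449.3,390.7,199,90;  python3 -m crank '[[-1,0,0,0,0],[-1,0,0,0,0],[-1,0,0,0,0],[-1,0,0,0,0],[-1,0,0,0,0],[-1,0,0,0,0],[-1,0,0,0,0]]' 15;  python3 plan.py 450,390.7,300,90 544.4,-149.9,300,90
```

```text
t 13.6 p [450.3 390.6 199. ] yaw 90.1 q6 0.58 open 59.8
[0.1, -1.0, 0.0] roll 0.002 rows 0.0
time: 14.22
tool_pos: [0.4504, 0.3906, 0.1992]
tool_rot: [3.142, -0.0, 1.571]
contact_force: [0.5, -0.2, 1.0]
opening: 0.0454
grip_force: 15.0
t 14.2 p [450.4 390.6 199.2] yaw 90.0 q6 0.59 open 45.4
[0.1, -0.4, -100.8] roll 0.0 rows 2.4
[-540.6, 94.4, -0.0] roll 0.0 rows 13.2
```

```bash
python3 -m crank '[[-1,0,0,-50,0],[-1,0,0,-100,0],[-1,0,0,-100,0],[-1,-270,47,-100,0],[-1,-270,47,-100,0],[-1,-270,47,-100,0],[-1,-270,47,-100,0],[-1,-270,47,-100,0],[-1,-270,47,-100,0],[-1,-270,47,-100,0],[-1,-270,47,-100,0]]' |egrep 'pos|open'; python3 -m crank '[[-1,-270.5,47,0,0],[-1,-270.5,47,0,0],[-1,-270.5,47,0,0],[-1,-270.5,47,0,0],[-1,-270.5,47,0,0],[-1,-270.5,47,0,0],[-1,-270.5,47,0,0],[-1,-270.5,47,0,0],[-1,-270.5,47,0,0],[-1,-270.5,47,0,0],[-1,-270.5,47,0,0],[-1,-270.5,47,0,0]]' |egrep 'pos|open'; python3 -m crank '[[-1,0,0,30,0],[-1,0,0,53,0],[-1,0,0,53,0],[-1,0,0,53,0],[-1,0,0,53,0],[-1,0,0,53,0],[-1,0,0,53,0],[-1,0,0,53,0]]' ;  python3 plan.py 544.4,-149.9,200.4,90
```

```text
tool_pos: [0.4982, 0.1164, 0.2992]
opening: 0.0455
tool_pos: [0.5444, -0.1484, 0.2992]
opening: 0.0453
time: 16.8
tool_pos: [0.5446, -0.15, 0.2472]
tool_rot: [3.14, 0.001, 1.571]
contact_force: [0.3, 0.5, -0.4]
opening: 0.0455
grip_force: 15.0
t 16.8 p [ 544.6 -150.   247.2] yaw 90.0 q6 -0.4 open 45.5
[0.1, -0.2, 46.8] roll 0.0 rows 1.1
```

```bash
python3 -m crank '[[-1,0.1,0,12,0],[-1,0.1,-0.2,18,0],[-1,0.1,-0.2,24,0],[-1,0.1,-0.2,30,0],[-1,0.1,-0.2,36,0],[-1,0.1,-0.2,42,0],[-1,0.1,-0.2,46.8,0],[-1,0.1,-0.2,46.8,0],[-1,0.1,-0.2,46.8,0],[-1,0.1,-0.2,46.8,0],[-1,0.1,-0.2,46.8,0],[-1,0.1,-0.2,46.8,0]]';  python3 plan.py 544.4,-149.9,200.4,90
```

```text
time: 17.8
tool_pos: [0.5442, -0.1498, 0.1992]
tool_rot: [3.142, -0.0, 1.571]
contact_force: [-0.4, 0.3, -0.1]
opening: 0.0455
grip_force: 15.0
t 17.8 p [ 544.2 -149.8  199.2] yaw 90.0 q6 -0.4 open 45.5
[-0.1, 0.2, -1.2] roll -0.0 rows 0.0
```

```bash
python3 -m crank '[[-1,0,0,0,0],[0.3,0,0,0,0],[0.3,0,0,0,0],[0.3,0,0,0,0],[0.3,0,0,-60,0],[0.3,0,0,-120,0],[0.3,0,0,-120,0],[0.3,0,0,-120,0],[0.3,0,0,-120,0],[0.3,0,0,-120,0]]' ; python3 - <<'E'
from h import *
pots=__import__('look').pots; live=__import__('look').live
pots(live())
p,d,c=grab('wrist');save(p[100:300,200:500],'w3.png')
E
python3 plan.py 586.5,262,300,180 586.5,262,205,180
```

```text
time: 18.63
tool_pos: [0.5438, -0.1497, 0.3189]
tool_rot: [-3.141, -0.0, 1.571]
contact_force: [-0.7, -0.2, 0.3]
opening: 0.0593
grip_force: 0.0
c [453.   39.3] sz [66.5 67.3] ang -40.4 top 58.9 fill 0.79
c [455.6 260.4] sz [65.6 65.4] ang -1.1 top 58.7 fill 0.94
c [451.2 143.9] sz [40.7 41.4] ang -20.4 top 44.8 fill 0.89
c [587.  262.5] sz [52.5 54.8] ang 5.1 top 51.5 fill 0.82
c [594.5 156.8] sz [53.7 53.2] ang 18.4 top 51.5 fill 0.93
c [582.  44.] sz [27.6 29.3] ang -12.0 top 37.5 fill 0.85
t 18.7 p [ 543.8 -149.7  317.7] yaw 90.0 q6 -0.4 open 59.3
[411.7, 42.7, 17.7] roll -1.571 rows 12.6
[0.0, 0.0, 95.0] roll 0.0 rows 2.3
```

View pics/w3.png

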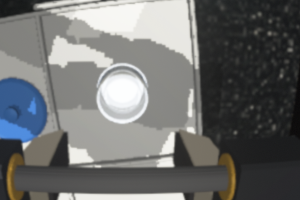

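The crop shows a single nested outline, r3 over r4, at (123,93). The mat check shows s2 was knocked to (594.5,156.8) and r2 is unmoved, so r2 is next.

```bash
python3 -m crank '[[0.53,206,21,10,-0.785],[0.53,206,21,10,-0.785],[0.53,206,21,10,-0.785],[0.53,206,21,10,-0.785],[0.53,206,21,10,-0.785],[0.53,206,21,10,-0.785],[0.53,206,21,10,-0.785],[0.53,206,21,10,-0.785],[0.53,206,21,10,-0.785],[0.53,206,21,10,-0.785]]' 10 |egrep pos; python3 plan.py 587,262,300,180 587,262,206,180
```

```text
tool_pos: [0.5651, 0.0557, 0.3085]
t 19.6 p [565.1  55.7 308.5] yaw 134.9 q6 -0.82 open 70.3
[130.8, 161.0, 8.5] roll -0.788 rows 6.3
[0.0, 0.0, 94.0] roll 0.0 rows 2.3
```

```bash
python3 -m crank '[[0.53,131,161,8,-0.786],[0.53,131,161,8,-0.786],[0.53,131,161,8,-0.786],[0.53,131,161,8,-0.786],[0.53,131,161,8,-0.786],[0.53,131,161,8,-0.786],[0.53,131,161,8,-0.786],[0.53,131,161,40,-0.786],[0.53,131,161,80,-0.786],[0.53,131,161,102.5,-0.786],[0.53,131,161,102.5,-0.786],[0.53,131,161,102.5,-0.786]]' |egrep pos; python3 -m crank '[[0.53,0,0,0,0],[0.53,0,0,0,0],[0.53,0,0,0,0],[0.53,0,0,0,0],[-1,0,0,0,0],[-1,0,0,0,0],[-1,0,0,0,0],[-1,0,0,0,0],[-1,0,0,0,0]]' 10;  python3 plan.py; python3 -m crank '[[0.53,0,0,0,0],[0.53,0,0,0,0],[0.53,0,0,0,0.3],[0.53,0,0,0,0.78],[0.53,0,0,0,0.78],[0.53,0,0,0,0.78],[0.53,0,0,0,0.78],[0.53,0,0,0,0.78],[0.53,0,0,0,0.78],[0.53,0,0,0,0.78]]' >/dev/null; python3 -m crank '[[0.53,0,0,0,0.791],[0.53,0,0,0,0.791],[0.53,0,0,0,0.791],[0.53,0,0,0,0.791],[0.53,0,0,0,0.791],[0.53,0,0,0,0.791],[0.53,0,0,0,0.791],[0.53,0,0,0,0.791],[0.53,0,0,0,0.791],[0.53,0,0,0,0.791],[0.53,0,0,0,0.791]]' >/dev/null; python3 plan.py 587,262,206,90;  python3 -m crank '[[-1,0,0,0,0],[-1,0,0,0,0],[-1,0,0,0,0],[-1,0,0,0,0],[-1,0,0,0,0],[-1,0,0,0,0],[-1,0,0,0,0]]' 15;  python3 plan.py 587,262,306,90 544.4,-149.9,306,90
```

```text
tool_pos: [0.5865, 0.2619, 0.2058]
time: 21.32
tool_pos: [0.5866, 0.2627, 0.2072]
tool_rot: [3.141, 0.001, -3.141]
contact_force: [-0.6, -0.6, 1.9]
opening: 0.0574
grip_force: 10.0
t 21.3 p [586.6 262.7 207.2] yaw -180.0 q6 -1.27 open 57.4
t 23.1 p [586.5 262.6 206.8] yaw 90.1 q6 0.3 open 70.0
[-0.6, 0.5, 0.8] roll 0.001 rows 0.0
time: 23.65
tool_pos: [0.5865, 0.2626, 0.2069]
tool_rot: [3.141, -0.0, 1.571]
contact_force: [-0.0, -0.6, -0.3]
opening: 0.0589
grip_force: 15.0
t 23.6 p [586.5 262.6 206.9] yaw 90.0 q6 0.3 open 58.9
[-0.6, 0.5, -99.1] roll 0.0 rows 2.4
[-411.9, -42.6, -0.0] roll 0.0 rows 9.9
```

```bash
python3 -m crank '[[-1,0,0,-50,0],[-1,0,0,-100,0],[-1,0,0,-100,0],[-1,-206,-21,-100,0],[-1,-206,-21,-100,0],[-1,-206,-21,-100,0],[-1,-206,-21,-100,0],[-1,-206,-21,-100,0],[-1,-206,-21,-100,0]]' |egrep 'pos|open'; python3 -m crank '[[-1,-206.5,-21.1,0,0],[-1,-206.5,-21.1,0,0],[-1,-206.5,-21.1,0,0],[-1,-206.5,-21.1,0,0],[-1,-206.5,-21.1,0,0],[-1,-206.5,-21.1,0,0],[-1,-206.5,-21.1,0,0],[-1,-206.5,-21.1,0,0],[-1,-206.5,-21.1,0,0],[-1,-206.5,-21.1,0,0]]' |egrep 'pos|open'; python3 -m crank '[[-1,0,0,30,0],[-1,0,0,45,0],[-1,0,0,45,0],[-1,0,0,45,0],[-1,0,0,45,0],[-1,0,0,45,0],[-1,0,0,45,0],[-1,0,0,45,0]]' ;  python3 plan.py 544.4,-149.9,208.1,90
```

```text
tool_pos: [0.565, 0.0505, 0.3069]
opening: 0.0581
tool_pos: [0.5446, -0.1484, 0.3068]
opening: 0.0584
time: 25.9
tool_pos: [0.5446, -0.1499, 0.2627]
tool_rot: [3.14, 0.001, 1.571]
contact_force: [-0.3, -0.0, 0.4]
opening: 0.0584
grip_force: 15.0
t 25.9 p [ 544.6 -149.9  262.7] yaw 90.0 q6 -0.4 open 58.4
[-0.0, -0.2, 54.6] roll 0.0 rows 1.3
```

```bash
python3 -m crank '[[-1,0,-0.2,12,0],[-1,0,-0.2,18,0],[-1,0,-0.2,24,0],[-1,0,-0.2,30,0],[-1,0,-0.2,36,0],[-1,0,-0.2,42,0],[-1,0,-0.2,48,0],[-1,0,-0.2,54,0],[-1,0,-0.2,54,0],[-1,0,-0.2,54,0],[-1,0,-0.2,54,0],[-1,0,-0.2,54,0]]';  python3 plan.py 544.4,-149.9,208,90; python3 -m crank '[[-1,0,0,0,0],[-1,0,0,0,0],[0.53,0,0,0,0],[0.53,0,0,0,0],[0.53,0,0,0,0],[0.53,0,0,0,0]]' |egrep 'pos|force';python3 -m crank '[[0.53,0,0,-60,0],[0.53,0,0,-120,0],[0.53,0,0,-120,0],[0.53,0,0,-120,0],[0.53,0,0,-120,0],[0.53,0,0,-120,0]]' |egrep 'pos|force'; python3 - <<'E'
from look import *
w=live();pots(w)
m=(abs(w[:,0]-.544)<.05)&(abs(w[:,1]+.15)<.05)&(w[:,2]>.02)&(w[:,2]<.08)
print('stack top',np.percentile(w[m,2],[50,90]),((w[m].max(0)+w[m].min(0))/2), m.sum())
E
python3 plan.py 453,39.3,300,180 453,39.3,212,180
```

```text
time: 26.9
tool_pos: [0.5442, -0.1498, 0.2077]
tool_rot: [-3.142, -0.0, 1.571]
contact_force: [0.5, -0.1, 0.1]
opening: 0.0586
grip_force: 15.0
t 26.9 p [ 544.2 -149.8  207.7] yaw 90.0 q6 -0.4 open 58.6
[-0.1, 0.2, -0.3] roll -0.0 rows 0.0
tool_pos: [0.5442, -0.1499, 0.2079]
contact_force: [0.6, -0.4, -0.2]
grip_force: 0.0
tool_pos: [0.5438, -0.1497, 0.3273]
contact_force: [-0.7, -0.4, -0.5]
grip_force: 0.0
c [454.4  38.1] sz [66.7 67.6] ang -39.1 top 59.0 fill 0.79
c [456.2 260.1] sz [65.5 64.9] ang -2.7 top 58.7 fill 0.94
c [451.4 144.5] sz [39.5 41.5] ang -20.7 top 45.0 fill 0.92
c [594.3 156.8] sz [53.  53.3] ang 19.6 top 51.4 fill 0.94
c [583.1  43.3] sz [27.7 29.1] ang -4.3 top 37.2 fill 0.85
stack top [0.05153176 0.05445094] [ 0.54473164 -0.13950297  0.03929884] 198
t 27.9 p [ 543.7 -149.7  326.5] yaw 90.0 q6 -0.4 open 70.0
[189.0, -90.7, 26.5] roll -1.571 rows 12.6
[0.0, 0.0, 88.0] roll 0.0 rows 2.1
```

r2 is down, with the stack top at about 52 mm (53 expected). Now r1.

```bash
python3 -m crank '[[0.85,189,-90,0,-0.785],[0.85,189,-90,0,-0.785],[0.85,189,-90,0,-0.785],[0.85,189,-90,0,-0.785],[0.85,189,-90,0,-0.785],[0.85,189,-90,0,-0.785],[0.85,189,-90,0,-0.785],[0.85,189,-90,0,-0.785]]' 10 |egrep pos; python3 -m crank '[[0.85,0,0,20,-0.786],[0.85,0,0,20,-0.786],[0.85,0,0,20,-0.786],[0.85,0,0,20,-0.786],[0.85,0,0,20,-0.786],[0.85,0,0,20,-0.786],[0.85,0,0,20,-0.786],[0.85,0,0,20,-0.786],[0.85,0,0,20,-0.786],[0.85,0,0,20,-0.786]]' |egrep pos; python3 plan.py 454.5,38.5,212,180
```

```text
tool_pos: [0.4535, 0.04, 0.3265]
tool_pos: [0.4542, 0.0389, 0.3072]
t 29.4 p [454.2  38.9 307.2] yaw 179.9 q6 -1.65 open 84.7
[-0.3, -0.4, 95.2] roll -0.003 rows 2.3
```

```bash
python3 -m crank '[[0.85,0,0,40,0],[0.85,0,0,80,0],[0.85,0,0,95,0],[0.85,0,0,95,0],[0.85,0,0,95,0],[0.85,0,0,95,0],[0.85,0,0,95,0],[0.85,0,0,95,0]]' |egrep 'pos|force'; python3 -m crank '[[-1,0,0,0,0],[-1,0,0,0,0],[-1,0,0,0,0],[-1,0,0,0,0],[-1,0,0,0,0],[-1,0,0,0,0]]' 10 |egrep 'pos|force|open'; python3 -m crank '[[0.85,0,0,0,0],[0.85,0,0,0,0],[0.85,0,0,0,0.3],[0.85,0,0,0,0.78],[0.85,0,0,0,0.78],[0.85,0,0,0,0.78],[0.85,0,0,0,0.78],[0.85,0,0,0,0.78],[0.85,0,0,0,0.78],[0.85,0,0,0,0.78]]' >/dev/null; python3 -m crank '[[0.85,0,0,0,0.791],[0.85,0,0,0,0.791],[0.85,0,0,0,0.791],[0.85,0,0,0,0.791],[0.85,0,0,0,0.791],[0.85,0,0,0,0.791],[0.85,0,0,0,0.791],[0.85,0,0,0,0.791],[0.85,0,0,0,0.791],[0.85,0,0,0,0.791],[0.85,0,0,0,0.791]]' >/dev/null; python3 plan.py 454.5,38.5,212,90;  python3 -m crank '[[-1,0,0,0,0],[-1,0,0,0,0],[-1,0,0,0,0],[-1,0,0,0,0],[-1,0,0,0,0],[-1,0,0,0,0],[-1,0,0,0,0]]' 15;  python3 plan.py 454.3,39,312,90 544.4,-149.9,312,90
```

```text
tool_pos: [0.4547, 0.0391, 0.2141]
contact_force: [-0.1, -0.6, -0.1]
grip_force: 0.0
tool_pos: [0.4544, 0.0391, 0.2131]
contact_force: [-0.4, -0.9, 4.7]
opening: 0.0704
grip_force: 10.0
t 32.4 p [454.2  39.2 212.7] yaw 90.1 q6 -0.08 open 84.9
[-0.7, 0.3, 0.7] roll 0.002 rows 0.0
time: 32.95
tool_pos: [0.4542, 0.0391, 0.2128]
tool_rot: [3.142, -0.0, 1.571]
contact_force: [0.1, 0.9, -0.3]
opening: 0.0703
grip_force: 15.0
t 33.0 p [454.2  39.1 212.8] yaw 90.0 q6 -0.08 open 70.3
[-0.1, 0.1, -99.2] roll 0.0 rows 2.4
[-188.9, 90.1, -0.0] roll 0.0 rows 5.0
```

```bash
python3 -m crank '[[-1,0,0,-50,0],[-1,0,0,-100,0],[-1,0,0,-100,0],[-1,-189,90.2,-100,0],[-1,-189,90.2,-100,0],[-1,-189,90.2,-100,0],[-1,-189,90.2,-100,0],[-1,-189,90.2,-100,0],[-1,-189,90.2,-100,0],[-1,-189,90.2,-100,0],[-1,-189,90.2,-100,0]]' |egrep 'pos|open'; python3 -m crank '[[-1,0,0,30,0],[-1,0,0,35,0],[-1,0,0,35,0],[-1,0,0,35,0],[-1,0,0,35,0],[-1,0,0,35,0],[-1,0,0,35,0],[-1,0,0,35,0]]' ;  python3 plan.py 544.4,-149.9,213.8,90
```

```text
tool_pos: [0.5439, -0.1496, 0.3121]
opening: 0.0703
time: 34.53
tool_pos: [0.5445, -0.1499, 0.2785]
tool_rot: [3.141, 0.0, 1.571]
contact_force: [-0.3, -0.3, -1.1]
opening: 0.0703
grip_force: 15.0
t 34.5 p [ 544.5 -149.9  278.5] yaw 90.0 q6 -0.4 open 70.3
[-0.0, -0.1, 64.7] roll 0.0 rows 1.6
```

```bash
python3 -m crank '[[-1,0,-0.1,12,0],[-1,0,-0.1,20,0],[-1,0,-0.1,26,0],[-1,0,-0.1,32,0],[-1,0,-0.1,38,0],[-1,0,-0.1,44,0],[-1,0,-0.1,50,0],[-1,0,-0.1,57,0],[-1,0,-0.1,64.3,0],[-1,0,-0.1,64.3,0],[-1,0,-0.1,64.3,0],[-1,0,-0.1,64.3,0]]' |egrep 'pos|force';  python3 -m crank '[[-1,0,0,0,0],[-1,0,0,0,0],[-1,0,0,0,0],[0.85,0,0,0,0],[0.85,0,0,0,0],[0.85,0,0,0,0],[0.85,0,0,0,0]]' |egrep 'pos|force';python3 -m crank '[[0.85,0,0,-60,0],[0.85,0,0,-110,0],[0.85,0,0,-110,0],[0.85,0,0,-110,0],[0.85,0,0,-110,0],[0.85,0,0,-110,0]]' |egrep 'pos|force'; python3 - <<'E'
from look import *
w=live();pots(w)
p,d,c=grab('scene');np.savez('l2.npz',p=p,d=d,**c)
for w in(w,cloud('scene','l2.npz')[0]):
  m=(abs(w[:,0]-.544)<.05)&(abs(w[:,1]+.15)<.06)&(w[:,2]>.02)&(w[:,2]<.08)
  print('stack top',np.percentile(w[m,2],[50,90]),((w[m].max(0)+w[m].min(0))/2), m.sum())
E
python3 plan.py 584,43.5,300,172 584,43.5,192,172
```

```text
tool_pos: [0.5443, -0.1498, 0.2132]
contact_force: [-0.5, -0.2, -2.4]
grip_force: 15.0
tool_pos: [0.5443, -0.1499, 0.2136]
contact_force: [0.8, -0.1, 0.4]
grip_force: 0.0
tool_pos: [0.5439, -0.1497, 0.3229]
contact_force: [-0.0, -0.1, -1.4]
grip_force: 0.0
c [455.6 260.5] sz [64.8 64.8] ang -0.1 top 58.6 fill 0.94
c [451.1 144. ] sz [40.8 41.4] ang -20.5 top 45.0 fill 0.92
c [594.1 156.2] sz [53.1 53.3] ang 17.5 top 51.6 fill 0.95
c [582.1  43.6] sz [28.3 28.4] ang -5.3 top 37.8 fill 0.87
stack top [0.05867057 0.06172157] [ 0.54415744 -0.13544416  0.04296595] 267
stack top [0.05969097 0.06296108] [ 0.54629907 -0.15175573  0.04266232] 482
t 36.7 p [ 543.9 -149.7  322. ] yaw 90.0 q6 -0.4 open 85.1
[193.2, 40.1, 22.0] roll -1.431 rows 11.5
[0.0, 0.0, 108.0] roll 0.0 rows 2.6
```

The round stack top is at 59–60 mm in both views, so all four are nested. Now s4, with its sides at about −7°.

```bash
python3 -m crank '[[0.05,193,40,20,-1.431],[0.05,193,40,20,-1.431],[0.05,193,40,20,-1.431],[0.05,193,40,20,-1.431],[0.05,193,40,20,-1.431],[0.05,193,40,20,-1.431],[0.05,193,40,20,-1.431],[0.05,193,40,20,-1.431],[0.05,193,40,20,-1.431],[0.05,193,40,20,-1.431],[0.05,193,40,20,-1.431],[0.05,193,40,20,-1.431]]' 10 >/dev/null;python3 -m crank '[[0.05,0,0,40,0],[0.05,0,0,80,0],[0.05,0,0,110,0],[0.05,0,0,110,0],[0.05,0,0,110,0],[0.05,0,0,110,0],[0.05,0,0,110,0],[0.05,0,0,110,0],[0.05,0,0,110,0]]' |egrep 'pos|force'; python3 plan.py 583,43.6,192,173; python3 -m crank '[[-1,0,0,0,0],[-1,0,0,0,0],[-1,0,0,0,0],[-1,0,0,0,0],[-1,0,0,0,0],[-1,0,0,0,0]]' 10 |egrep 'pos|force|open'; python3 -m crank '[[0.05,0,0,0,0],[0.05,0,0,0,0],[0.05,0,0,0,0.3],[0.05,0,0,0,0.78],[0.05,0,0,0,0.78],[0.05,0,0,0,0.78],[0.05,0,0,0,0.78],[0.05,0,0,0,0.78],[0.05,0,0,0,0.78],[0.05,0,0,0,0.78]]' >/dev/null; python3 -m crank '[[0.05,0,0,0,0.791],[0.05,0,0,0,0.791],[0.05,0,0,0,0.791],[0.05,0,0,0,0.791],[0.05,0,0,0,0.791],[0.05,0,0,0,0.791],[0.05,0,0,0,0.791],[0.05,0,0,0,0.791],[0.05,0,0,0,0.791],[0.05,0,0,0,0.791],[0.05,0,0,0,0.791]]' >/dev/null; python3 plan.py;  python3 -m crank '[[-1,0,0,0,0],[-1,0,0,0,0],[-1,0,0,0,0],[-1,0,0,0,0],[-1,0,0,0,0],[-1,0,0,0,0],[-1,0,0,0,0]]' 15;  python3 plan.py
```

```text
tool_pos: [0.5847, 0.0431, 0.1952]
contact_force: [-0.2, 0.8, 0.1]
grip_force: 0.0
t 38.5 p [584.7  43.1 195.2] yaw 172.0 q6 -1.49 open 48.3
[1.8, 0.2, 3.2] roll -0.018 rows 0.1
tool_pos: [0.5844, 0.0431, 0.1937]
contact_force: [-0.8, -0.4, 1.5]
opening: 0.0299
grip_force: 9.9
t 40.7 p [584.3  43.1 193.5] yaw 82.1 q6 0.08 open 48.3
time: 41.3
tool_pos: [0.5843, 0.0431, 0.1935]
tool_rot: [3.142, -0.0, 1.431]
contact_force: [-0.4, -0.8, -0.1]
opening: 0.0299
grip_force: 15.0
t 41.3 p [584.3  43.1 193.5] yaw 82.0 q6 0.08 open 29.9
```

```bash
python3 plan.py 584.3,43.1,293.5,82 564,-309,293.5,90
```

```text
t 41.3 p [584.3  43.1 193.5] yaw 82.0 q6 0.08 open 29.9
[-0.0, 0.0, -100.0] roll -0.0 rows 2.4
[-351.5, 28.9, -0.0] roll -0.14 rows 8.5
```

```bash
python3 -m crank '[[-1,0,0,-50,0],[-1,0,0,-100,0],[-1,0,0,-100,0],[-1,0,0,-100,0]]' |egrep 'pos|open'; python3 -m crank '[[-1,-351.5,28.9,0,-0.14],[-1,-351.5,28.9,0,-0.14],[-1,-351.5,28.9,0,-0.14],[-1,-351.5,28.9,0,-0.14],[-1,-351.5,28.9,0,-0.14],[-1,-351.5,28.9,0,-0.14],[-1,-351.5,28.9,0,-0.14],[-1,-351.5,28.9,0,-0.14],[-1,-351.5,28.9,0,-0.14],[-1,-351.5,28.9,0,-0.14],[-1,-351.5,28.9,0,-0.14],[-1,-351.5,28.9,0,-0.14]]' |egrep 'pos|open'; python3 -m crank '[[-1,0,0,40,0],[-1,0,0,80,0],[-1,0,0,95,0],[-1,0,0,95,0],[-1,0,0,95,0],[-1,0,0,95,0],[-1,0,0,95,0],[-1,0,0,95,0]]';python3 plan.py 564,-309,194.7,90
```

```text
tool_pos: [0.5855, 0.0431, 0.2986]
opening: 0.03
tool_pos: [0.5637, -0.3082, 0.2924]
opening: 0.0299
time: 43.3
tool_pos: [0.5643, -0.3089, 0.2002]
tool_rot: [3.139, 0.001, 1.571]
contact_force: [-0.4, 0.8, -0.1]
opening: 0.03
grip_force: 15.0
t 43.3 p [ 564.3 -308.9  200.2] yaw 90.0 q6 -0.62 open 30.0
[-0.1, -0.3, 5.5] roll 0.0 rows 0.1
```

```bash
python3 -m crank '[[-1,0,0,4,0],[-1,0,0,4,0],[-1,0,0,4,0],[-1,0,0,4,0],[-1,0,0,4,0],[-1,0,0,4,0],[-1,0,0,4,0],[0.05,0,0,4,0],[0.05,0,0,4,0],[0.05,0,0,4,0],[0.05,0,0,4,0]]' |egrep 'pos|force';python3 plan.py; python3 -m crank '[[0.05,0,0,-60,0],[0.05,0,0,-110,0],[0.05,0,0,-110,0],[0.05,0,0,-110,0],[0.05,0,0,-110,0],[0.05,0,0,-110,0]]' |egrep 'pos|force'; python3 - <<'E'
from look import *
pots(live())
p,d,c=grab('wrist');save(p[100:300,200:500],'w4.png')
E
python3 plan.py 452,143.5,300,159.5 452,143.5,200,159.5
```

```text
tool_pos: [0.5639, -0.309, 0.1945]
contact_force: [0.9, -0.1, -0.3]
grip_force: 0.0
t 44.2 p [ 563.9 -309.   194.5] yaw 90.0 q6 -0.62 open 47.6
tool_pos: [0.5635, -0.3088, 0.3037]
contact_force: [0.2, 0.1, -0.3]
grip_force: 0.0
c [455.8 260.1] sz [65.6 65.8] ang -2.5 top 58.5 fill 0.95
c [450.9 143.9] sz [40.5 41. ] ang -17.2 top 44.8 fill 0.9
c [594.6 156.8] sz [53.7 53.8] ang 18.3 top 51.5 fill 0.93
t 44.8 p [ 563.5 -308.7  302.7] yaw 90.0 q6 -0.62 open 48.1
[452.2, -111.5, 2.7] roll -1.213 rows 11.2
[0.0, 0.0, 100.0] roll 0.0 rows 2.4
```

View pics/w4.png

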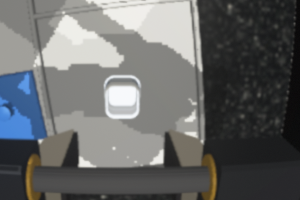

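s4 stands square in the right bay at crop (122,97). Next s3, with its sides at about −20°.

```bash
python3 -m crank '[[0.24,452,-111.5,0,-1.222],[0.24,452,-111.5,0,-1.222],[0.24,452,-111.5,0,-1.222],[0.24,452,-111.5,0,-1.222],[0.24,452,-111.5,0,-1.222],[0.24,452,-111.5,0,-1.222],[0.24,452,-111.5,0,-1.222],[0.24,452,-111.5,0,-1.222],[0.24,452,-111.5,0,-1.222],[0.24,452,-111.5,0,-1.222],[0.24,452,-111.5,0,-1.222],[0.24,452,-111.5,0,-1.222]]' 10 >/dev/null;python3 -m crank '[[0.24,0,0,0,0],[0.24,0,0,0,0],[0.24,0,0,40,0],[0.24,0,0,80,0],[0.24,0,0,104,0],[0.24,0,0,104,0],[0.24,0,0,104,0],[0.24,0,0,104,0],[0.24,0,0,104,0],[0.24,0,0,104,0],[0.24,0,0,104,0]]' |egrep 'pos|force'; python3 plan.py 452,143.5,199.5,160; python3 -m crank '[[-1,0,0,0,0],[-1,0,0,0,0],[-1,0,0,0,0],[-1,0,0,0,0],[-1,0,0,0,0],[-1,0,0,0,0]]' 10 |egrep 'pos|force|open'; python3 -m crank '[[0.24,0,0,0,0],[0.24,0,0,0,0],[0.24,0,0,0,0.3],[0.24,0,0,0,0.78],[0.24,0,0,0,0.78],[0.24,0,0,0,0.78],[0.24,0,0,0,0.78],[0.24,0,0,0,0.78],[0.24,0,0,0,0.78],[0.24,0,0,0,0.78]]' >/dev/null; python3 -m crank '[[0.24,0,0,0,0.791],[0.24,0,0,0,0.791],[0.24,0,0,0,0.791],[0.24,0,0,0,0.791],[0.24,0,0,0,0.791],[0.24,0,0,0,0.791],[0.24,0,0,0,0.791],[0.24,0,0,0,0.791],[0.24,0,0,0,0.791],[0.24,0,0,0,0.791],[0.24,0,0,0,0.791]]' >/dev/null; python3 plan.py;  python3 -m crank '[[-1,0,0,0,0],[-1,0,0,0,0],[-1,0,0,0,0],[-1,0,0,0,0],[-1,0,0,0,0],[-1,0,0,0,0],[-1,0,0,0,0]]' 15;  python3 plan.py 452,143.5,300,70 563.9,-309,300,90
```

```text
tool_pos: [0.4528, 0.143, 0.2018]
contact_force: [-0.9, 0.8, -0.3]
grip_force: 0.0
t 46.7 p [452.8 143.  201.8] yaw 160.0 q6 -1.08 open 56.9
[0.9, 0.2, 2.3] roll 0.0 rows 0.1
tool_pos: [0.4525, 0.1431, 0.2007]
contact_force: [-0.6, 1.0, 2.7]
opening: 0.042
grip_force: 10.0
t 49.0 p [452.3 143.  200.5] yaw 70.1 q6 0.49 open 56.8
time: 49.57
tool_pos: [0.4523, 0.1431, 0.2005]
tool_rot: [-3.142, -0.0, 1.222]
contact_force: [-0.2, 0.8, 0.2]
opening: 0.0419
grip_force: 15.0
t 49.6 p [452.3 143.1 200.5] yaw 70.0 q6 0.49 open 41.9
[0.3, -0.5, -99.5] roll 0.0 rows 2.4
[-386.9, 259.9, -0.0] roll -0.349 rows 11.2
```

```bash
python3 -m crank '[[-1,0,0,-50,0],[-1,0,0,-100,0],[-1,0,0,-100,0],[-1,0,0,-100,0]]' |egrep 'pos|open'; python3 -m crank '[[-1,-386.7,259.5,0,-0.349],[-1,-386.7,259.5,0,-0.349],[-1,-386.7,259.5,0,-0.349],[-1,-386.7,259.5,0,-0.349],[-1,-386.7,259.5,0,-0.349],[-1,-386.7,259.5,0,-0.349],[-1,-386.7,259.5,0,-0.349],[-1,-386.7,259.5,0,-0.349],[-1,-386.7,259.5,0,-0.349],[-1,-386.7,259.5,0,-0.349],[-1,-386.7,259.5,0,-0.349],[-1,-386.7,259.5,0,-0.349]]' |egrep 'pos|open'; python3 -m crank '[[-1,0,0,0,0],[-1,0,0,0,0],[-1,0,0,40,0],[-1,0,0,52,0],[-1,0,0,52,0],[-1,0,0,52,0],[-1,0,0,52,0],[-1,0,0,52,0],[-1,0,0,52,0],[-1,0,0,52,0]]';python3 plan.py 563.9,-309,201.5,90
```

```text
tool_pos: [0.4535, 0.1433, 0.3045]
opening: 0.0418
tool_pos: [0.5638, -0.3133, 0.2987]
opening: 0.042
time: 51.73
tool_pos: [0.5642, -0.3091, 0.2497]
tool_rot: [3.14, 0.001, 1.571]
contact_force: [-0.1, -0.3, -1.4]
opening: 0.0419
grip_force: 15.0
t 51.7 p [ 564.2 -309.1  249.7] yaw 90.0 q6 -0.62 open 41.9
[0.1, -0.3, 48.2] roll 0.0 rows 1.2
```

```bash
python3 -m crank '[[-1,0,-0.2,10,0],[-1,0,-0.2,16,0],[-1,0,-0.2,22,0],[-1,0,-0.2,28,0],[-1,0,-0.2,34,0],[-1,0,-0.2,40,0],[-1,0,-0.2,47,0],[-1,0,-0.2,47,0],[-1,0,-0.2,47,0],[-1,0,-0.2,47,0],[-1,0,-0.2,47,0],[-1,0,-0.2,47,0]]'|egrep 'pos|force|open';  python3 -m crank '[[-1,0,0,0,0],[-1,0,0,0,0],[0.24,0,0,0,0],[0.24,0,0,0,0],[0.24,0,0,0,0],[0.24,0,0,0,0]]' |egrep 'pos|force';python3 -m crank '[[0.24,0,0,-60,0],[0.24,0,0,-100,0],[0.24,0,0,-100,0],[0.24,0,0,-100,0],[0.24,0,0,-100,0],[0.24,0,0,-100,0]]' |egrep 'pos|force'; python3 - <<'E'
from look import *
w=live();pots(w)
p,d,c=grab('scene');np.savez('l2.npz',p=p,d=d,**c)
for w in(w,cloud('scene','l2.npz')[0]):
  m=(abs(w[:,0]-.564)<.05)&(abs(w[:,1]+.309)<.06)&(w[:,2]>.02)&(w[:,2]<.08)
  print('stack top',np.percentile(w[m,2],[50,90]),((w[m].max(0)+w[m].min(0))/2), m.sum())
E
python3 plan.py 595.5,156.3,300,108.5 595.5,156.3,206,108.5
```

```text
tool_pos: [0.5638, -0.3091, 0.2015]
contact_force: [-0.5, 0.7, -0.5]
opening: 0.0417
grip_force: 15.0
tool_pos: [0.5638, -0.3091, 0.2016]
contact_force: [-0.0, 0.5, -0.4]
grip_force: 0.0
tool_pos: [0.5634, -0.3088, 0.3002]
contact_force: [-0.1, 1.2, -1.0]
grip_force: 0.0
c [455.8 260. ] sz [66.2 65.5] ang -1.8 top 58.7 fill 0.93
c [594.3 156.8] sz [53.9 53.3] ang 17.0 top 51.8 fill 0.94
stack top [0.0444358  0.04760447] [ 0.5638526  -0.30836217  0.03619491] 228
stack top [0.04454234 0.04840561] [ 0.56421061 -0.31091198  0.03572889] 189
t 53.8 p [ 563.4 -308.9  299.6] yaw 90.0 q6 -0.62 open 57.4
[465.2, 32.1, -0.4] roll -0.323 rows 11.2
[0.0, 0.0, 94.0] roll 0.0 rows 2.3
```

```bash
python3 -m crank '[[0.65,465,32,0,-1.1],[0.65,465,32,0,-1.1],[0.65,465,32,0,-1.1],[0.65,465,32,0,-1.1],[0.65,465,32,0,-1.1],[0.65,465,32,0,-1.1],[0.65,465,32,0,-1.1],[0.65,465,32,0,-1.1],[0.65,465,32,0,-1.1],[0.65,465,32,0,-1.1],[0.65,465,32,0,-1.1],[0.65,465,32,0,-1.1]]' 10 >/dev/null;python3 -m crank '[[0.65,0,0,0,-0.787],[0.65,0,0,0,-0.787],[0.65,0,0,0,-0.787],[0.65,0,0,0,-0.787],[0.65,0,0,0,-0.787],[0.65,0,0,0,-0.787],[0.65,0,0,0,-0.787],[0.65,0,0,0,-0.787],[0.65,0,0,0,-0.787],[0.65,0,0,0,-0.787]]' |egrep 'pos|force'; python3 plan.py 595.3,156.3,206,198.2
```

```text
tool_pos: [0.5957, 0.1557, 0.3008]
contact_force: [0.1, 0.5, -0.1]
grip_force: 0.0
t 55.7 p [595.7 155.7 300.8] yaw -162.0 q6 -1.75 open 75.4
[0.2, 0.7, 94.8] roll -0.003 rows 2.3
```

```bash
python3 -m crank '[[0.65,0,0.5,40,0],[0.65,0,0.5,80,0],[0.65,0,0.5,95,0],[0.65,0,0.5,95,0],[0.65,0,0.5,95,0],[0.65,0,0.5,95,0],[0.65,0,0.5,95,0],[0.65,0,0.5,95,0],[0.65,0,0.5,95,0]]' |egrep 'pos|force'; python3 -m crank '[[-1,0,0,0,0],[-1,0,0,0,0],[-1,0,0,0,0],[-1,0,0,0,0],[-1,0,0,0,0],[-1,0,0,0,0]]' 10 |egrep 'pos|force|open'; python3 -m crank '[[0.65,0,0,0,0],[0.65,0,0,0,0],[0.65,0,0,0,0],[0.65,0,0,0,0.78],[0.65,0,0,0,0.78],[0.65,0,0,0,0.78],[0.65,0,0,0,0.78],[0.65,0,0,0,0.78],[0.65,0,0,0,0.78],[0.65,0,0,0,0.78]]' >/dev/null; python3 -m crank '[[0.65,0,0,0,0.791],[0.65,0,0,0,0.791],[0.65,0,0,0,0.791],[0.65,0,0,0,0.791],[0.65,0,0,0,0.791],[0.65,0,0,0,0.791],[0.65,0,0,0,0.791],[0.65,0,0,0,0.791],[0.65,0,0,0,0.791],[0.65,0,0,0,0.791],[0.65,0,0,0,0.791]]' |egrep force; python3 plan.py;  python3 -m crank '[[-1,0,0,0,0],[-1,0,0,0,0],[-1,0,0,0,0],[-1,0,0,0,0],[-1,0,0,0,0],[-1,0,0,0,0],[-1,0,0,0,0]]' 15;  python3 plan.py 563.9,-309,205,90
```

```text
tool_pos: [0.5959, 0.1565, 0.2079]
contact_force: [0.8, 0.3, -0.1]
grip_force: 0.0
tool_pos: [0.5956, 0.1564, 0.2066]
contact_force: [-0.8, 0.2, 2.2]
opening: 0.054
grip_force: 10.0
contact_force: [-0.5, 0.5, -0.9]
grip_force: 0.0
t 58.7 p [595.6 156.4 206.5] yaw 108.2 q6 -0.18 open 76.2
time: 59.25
tool_pos: [0.5956, 0.1564, 0.2066]
tool_rot: [3.142, -0.0, 1.887]
contact_force: [0.4, -0.7, 0.2]
opening: 0.0541
grip_force: 15.0
t 59.2 p [595.6 156.4 206.6] yaw 108.1 q6 -0.18 open 54.1
[-432.5, -174.8, 1.6] roll 0.316 rows 11.2
```

```bash
python3 -m crank '[[-1,0,0,-50,0],[-1,0,0,-100,0],[-1,0,0,-100,0],[-1,0,0,-100,0]]' |egrep 'pos|open'; python3 -m crank '[[-1,-432.5,-174.8,0,0.316],[-1,-432.5,-174.8,0,0.316],[-1,-432.5,-174.8,0,0.316],[-1,-432.5,-174.8,0,0.316],[-1,-432.5,-174.8,0,0.316],[-1,-432.5,-174.8,0,0.316],[-1,-432.5,-174.8,0,0.316],[-1,-432.5,-174.8,0,0.316],[-1,-432.5,-174.8,0,0.316],[-1,-432.5,-174.8,0,0.316],[-1,-432.5,-174.8,0,0.316],[-1,-432.5,-174.8,0,0.316]]' |egrep 'pos|open'; python3 -m crank '[[-1,0,0,0,0],[-1,0,0,0,0],[-1,0,0,30,0],[-1,0,0,44,0],[-1,0,0,44,0],[-1,0,0,44,0],[-1,0,0,44,0],[-1,0,0,44,0],[-1,0,0,44,0],[-1,0,0,44,0]]';python3 plan.py 563.9,-309,207.6,90
```

```text
tool_pos: [0.5967, 0.1566, 0.3119]
opening: 0.0538
tool_pos: [0.5623, -0.3152, 0.305]
opening: 0.054
time: 61.42
tool_pos: [0.5641, -0.3089, 0.2635]
tool_rot: [3.14, 0.001, 1.571]
contact_force: [-0.6, 1.1, -0.4]
opening: 0.0538
grip_force: 15.0
t 61.4 p [ 564.1 -308.9  263.5] yaw 90.0 q6 -0.62 open 53.8
[-0.1, -0.2, 55.9] roll 0.0 rows 1.3
```

```bash
python3 -m crank '[[-1,-0.1,-0.2,10,0],[-1,-0.1,-0.2,17,0],[-1,-0.1,-0.2,24,0],[-1,-0.1,-0.2,30,0],[-1,-0.1,-0.2,36,0],[-1,-0.1,-0.2,42,0],[-1,-0.1,-0.2,48,0],[-1,-0.1,-0.2,55,0],[-1,-0.1,-0.2,55,0],[-1,-0.1,-0.2,55,0],[-1,-0.1,-0.2,55,0],[-1,-0.1,-0.2,55,0]]'|egrep 'pos|force|open';  python3 -m crank '[[-1,0,0,0,0],[-1,0,0,0,0],[-1,0,0,0,0],[0.65,0,0,0,0],[0.65,0,0,0,0],[0.65,0,0,0,0],[0.65,0,0,0,0]]' |egrep 'pos|force';python3 -m crank '[[0.65,0,0,-60,0],[0.65,0,0,-100,0],[0.65,0,0,-100,0],[0.65,0,0,-100,0],[0.65,0,0,-100,0],[0.65,0,0,-100,0]]' |egrep 'pos|force'; python3 - <<'E'
from look import *
w=live();pots(w)
p,d,c=grab('scene');np.savez('l2.npz',p=p,d=d,**c)
for w in(w,cloud('scene','l2.npz')[0]):
  m=(abs(w[:,0]-.564)<.05)&(abs(w[:,1]+.309)<.06)&(w[:,2]>.02)&(w[:,2]<.08)
  print('stack top',np.percentile(w[m,2],[50,90]),((w[m].max(0)+w[m].min(0))/2), m.sum())
E
python3 plan.py 457,259.5,320,178
```

```text
tool_pos: [0.5637, -0.3091, 0.2075]
contact_force: [0.4, 0.2, -1.5]
opening: 0.0538
grip_force: 15.0
tool_pos: [0.5637, -0.3091, 0.2076]
contact_force: [0.1, -0.1, 0.5]
grip_force: 0.0
tool_pos: [0.5633, -0.3089, 0.3062]
contact_force: [-0.2, 0.8, -1.5]
grip_force: 0.0
c [455.6 259.9] sz [65.5 65.4] ang -2.2 top 58.5 fill 0.94
stack top [0.05185871 0.05502074] [ 0.56370652 -0.30783899  0.03963415] 381
stack top [0.05227808 0.05565152] [ 0.5646316  -0.3105637   0.03984588] 336
t 63.6 p [ 563.3 -308.9  305.5] yaw 90.0 q6 -0.62 open 75.5
[568.4, -106.3, -14.5] roll -1.536 rows 13.9
```

s2 is nested (top 52 mm). The last is s1, with its sides at about −2°.

```bash
python3 -m crank '[[0.85,284,-53,-14,-0.768],[0.85,284,-53,-14,-0.768],[0.85,284,-53,-14,-0.768],[0.85,284,-53,-14,-0.768],[0.85,284,-53,-14,-0.768],[0.85,284,-53,-14,-0.768],[0.85,284,-53,-14,-0.768],[0.85,284,-53,-14,-0.768],[0.85,284,-53,-14,-0.768],[0.85,284,-53,-14,-0.768]]' 10 |egrep 'pos|force'; python3 plan.py 456.7,259.6,320,178
```

```text
tool_pos: [0.5108, -0.0253, 0.3208]
contact_force: [-0.5, 0.1, -0.4]
grip_force: 0.0
t 64.4 p [510.8 -25.3 320.8] yaw 134.0 q6 -0.97 open 85.1
[242.5, 159.1, 0.8] roll -0.768 rows 7.0
```

```bash
python3 -m crank '[[0.85,242.5,159,0,-0.768],[0.85,242.5,159,0,-0.768],[0.85,242.5,159,0,-0.768],[0.85,242.5,159,0,-0.768],[0.85,242.5,159,0,-0.768],[0.85,242.5,159,0,-0.768],[0.85,242.5,159,0,-0.768],[0.85,242.5,159,0,-0.768],[0.85,242.5,159,0,-0.768],[0.85,242.5,159,0,-0.768],[0.85,242.5,159,0,-0.768],[0.85,242.5,159,0,-0.768]]' |egrep 'pos|force'; python3 plan.py 456.5,259.6,212,178
```

```text
tool_pos: [0.4574, 0.258, 0.3213]
contact_force: [0.1, 0.0, -0.4]
grip_force: 0.0
t 65.4 p [457.4 258.  321.3] yaw 177.8 q6 -1.17 open 84.9
[1.0, 1.5, 109.3] roll -0.003 rows 2.6
```

```bash
python3 -m crank '[[0.85,0.5,1,40,0],[0.85,0.5,1,80,0],[0.85,0.5,1,108,0],[0.85,0.5,1,108,0],[0.85,0.5,1,108,0],[0.85,0.5,1,108,0],[0.85,0.5,1,108,0],[0.85,0.5,1,108,0],[0.85,0.5,1,108,0]]' |egrep 'pos|force'; python3 -m crank '[[-1,0,0,0,0],[-1,0,0,0,0],[-1,0,0,0,0],[-1,0,0,0,0],[-1,0,0,0,0],[-1,0,0,0,0]]' 10 |egrep 'pos|force|open'; python3 -m crank '[[0.85,0,0,0,0],[0.85,0,0,0,0],[0.85,0,0,0,0],[0.85,0,0,-45,0],[0.85,0,0,-45,0],[0.85,0,0,-45,0.78],[0.85,0,0,-45,0.78],[0.85,0,0,-45,0.78],[0.85,0,0,-45,0.78],[0.85,0,0,-45,0.78],[0.85,0,0,-45,0.78],[0.85,0,0,-45,0.78]]' >/dev/null; python3 -m crank '[[0.85,0,0,0,0.791],[0.85,0,0,0,0.791],[0.85,0,0,0,0.791],[0.85,0,0,0,0.791],[0.85,0,0,0,0.791],[0.85,0,0,0,0.791],[0.85,0,0,0,0.791],[0.85,0,0,20,0.791],[0.85,0,0,45,0.791],[0.85,0,0,45,0.791],[0.85,0,0,45,0.791],[0.85,0,0,45,0.791]]' |egrep force;python3 -m crank '[[0.85,0,0,0,0],[0.85,0,0,0,0],[0.85,0,0,0,0],[-1,0,0,0,0],[-1,0,0,0,0],[-1,0,0,0,0],[-1,0,0,0,0],[-1,0,0,0,0],[-1,0,0,0,0],[-1,0,0,0,0]]' 15;  python3 plan.py 563.9,-309,212,90
```

```text
tool_pos: [0.4565, 0.2609, 0.2151]
contact_force: [-0.3, -0.0, 1.1]
grip_force: 0.0
tool_pos: [0.4562, 0.2609, 0.2137]
contact_force: [-0.3, -0.1, 2.2]
opening: 0.0661
grip_force: 10.0
contact_force: [-0.4, 1.0, -0.1]
grip_force: 0.0
time: 69.52
tool_pos: [0.4561, 0.2608, 0.2136]
tool_rot: [3.141, -0.0, 1.536]
contact_force: [-0.6, 0.4, 1.5]
opening: 0.066
grip_force: 15.0
t 69.5 p [456.1 260.8 213.6] yaw 88.0 q6 0.41 open 66.0
[-565.7, 127.7, 1.6] roll -0.035 rows 13.9
```

```bash
python3 -m crank '[[-1,0,0,-50,0],[-1,0,0,-100,0],[-1,0,0,-100,0],[-1,-282,64,-100,-0.035],[-1,-282,64,-100,-0.035],[-1,-282,64,-100,-0.035],[-1,-282,64,-100,-0.035],[-1,-282,64,-100,-0.035],[-1,-282,64,-100,-0.035],[-1,-282,64,-100,-0.035],[-1,-282,64,-100,-0.035],[-1,-282,64,-100,-0.035]]' |egrep 'pos|open'; python3 plan.py 563.9,-309,313.6,90
```

```text
tool_pos: [0.5103, -0.0253, 0.3131]
opening: 0.0659
t 70.5 p [510.3 -25.3 313.1] yaw 89.7 q6 -0.2 open 65.9
[-283.4, 54.8, -0.5] roll -0.004 rows 6.9
```

```bash
python3 -m crank '[[-1,-283,54,0,0],[-1,-283,54,0,0],[-1,-283,54,0,0],[-1,-283,54,0,0],[-1,-283,54,0,0],[-1,-283,54,0,0],[-1,-283,54,0,0],[-1,-283,54,0,0],[-1,-283,54,0,0],[-1,-283,54,0,0],[-1,-283,54,0,0],[-1,-283,54,0,0]]' |egrep 'pos|open'; python3 -m crank '[[-1,0,0,0,0],[-1,0,0,0,0],[-1,0,0,20,0],[-1,0,0,35,0],[-1,0,0,35,0],[-1,0,0,35,0],[-1,0,0,35,0],[-1,0,0,35,0],[-1,0,0,35,0],[-1,0,0,35,0]]';python3 plan.py 563.8,-309,214.4,90
```

```text
tool_pos: [0.5645, -0.3043, 0.3136]
opening: 0.066
time: 72.35
tool_pos: [0.5643, -0.3064, 0.2793]
tool_rot: [3.14, 0.001, 1.571]
contact_force: [-0.1, 0.4, -1.2]
opening: 0.0657
grip_force: 15.0
t 72.3 p [ 564.3 -306.4  279.3] yaw 90.0 q6 -0.62 open 65.7
[-2.6, -0.5, 64.9] roll 0.0 rows 1.6
```

```bash
python3 -m crank '[[-1,-2.6,-0.4,0,0],[-1,-2.6,-0.4,6,0],[-1,-2.6,-0.4,6,0],[-1,-2.6,-0.4,6,0],[-1,-2.6,-0.4,6,0]]' | egrep pos; python3 plan.py 563.8,-309,214.4,90
```

```text
tool_pos: [0.5638, -0.3089, 0.2722]
t 72.8 p [ 563.8 -308.9  272.2] yaw 90.0 q6 -0.62 open 65.9
[-0.1, 0.0, 57.8] roll -0.0 rows 1.4
```

```bash
python3 -m crank '[[-1,-0.1,0,8,0],[-1,-0.1,0,14,0],[-1,-0.1,0,20,0],[-1,-0.1,0,26,0],[-1,-0.1,0,32,0],[-1,-0.1,0,38,0],[-1,-0.1,0,44,0],[-1,-0.1,0,51,0],[-1,-0.1,0,57.8,0],[-1,-0.1,0,57.8,0],[-1,-0.1,0,57.8,0],[-1,-0.1,0,57.8,0]]'|egrep 'pos|force|open';  python3 -m crank '[[-1,0,0,0,0],[-1,0,0,0,0],[-1,0,0,0,0],[0.85,0,0,0,0],[0.85,0,0,0,0],[0.85,0,0,0,0],[0.85,0,0,0,0]]' |egrep 'pos|force';python3 -m crank '[[0.85,0,0,-60,0],[0.85,0,0,-120,0],[0.85,0,0,-120,0],[0.85,200,-60,-120,0],[0.85,200,-60,-120,0],[0.85,200,-60,-120,0],[0.85,200,-60,-120,0],[0.85,200,-60,-120,0],[0.85,200,-60,-120,0],[0.85,200,-60,-120,0],[0.85,200,-60,-120,0],[0.85,200,-60,-120,0]]' |egrep 'pos|force'; python3 - <<'E'
from look import *
w=live()
p,d,c=grab('scene');np.savez('l2.npz',p=p,d=d,**c);cv2.imwrite('pics/end.png',cv2.resize(p[200:370,200:460,::-1],None,fx=3,fy=3))
for w in(w,cloud('scene','l2.npz')[0]):
 for x,y in((.564,-.309),(.544,-.15)):
  m=(abs(w[:,0]-x)<.05)&(abs(w[:,1]-y)<.06)&(w[:,2]>.02)&(w[:,2]<.08)
  print('stack top',np.percentile(w[m,2],[50,90]),((w[m].max(0)+w[m].min(0))/2), m.sum())
E
```

```text
tool_pos: [0.5638, -0.3089, 0.2145]
contact_force: [-0.9, -0.7, -0.3]
opening: 0.0658
grip_force: 15.0
tool_pos: [0.5638, -0.309, 0.2148]
contact_force: [-0.2, 0.2, 0.1]
grip_force: 0.0
tool_pos: [0.5043, -0.11, 0.3349]
contact_force: [-0.1, -0.9, -0.5]
grip_force: 0.0Traceback (most recent call last):
  File "<stdin>", line 7, in <module>
    return _quantile_unchecked(
        a, q, axis, out, overwrite_input, method, keepdims, weights)
    return _ureduce(a,
                    func=_quantile_ureduce_func,
    ...<5 lines>...
                    overwrite_input=overwrite_input,
                    method=method)
    r = func(a, **kwargs)
    result = _quantile(arr,
                       quantiles=q,
    ...<2 lines>...
                       out=out,
                       weights=wgt)
    slices_having_nans = np.isnan(arr[-1, ...])
                                  ~~~^^^^^^^^^
IndexError: index -1 is out of bounds for axis 0 with size 0
```

View pics/end.png

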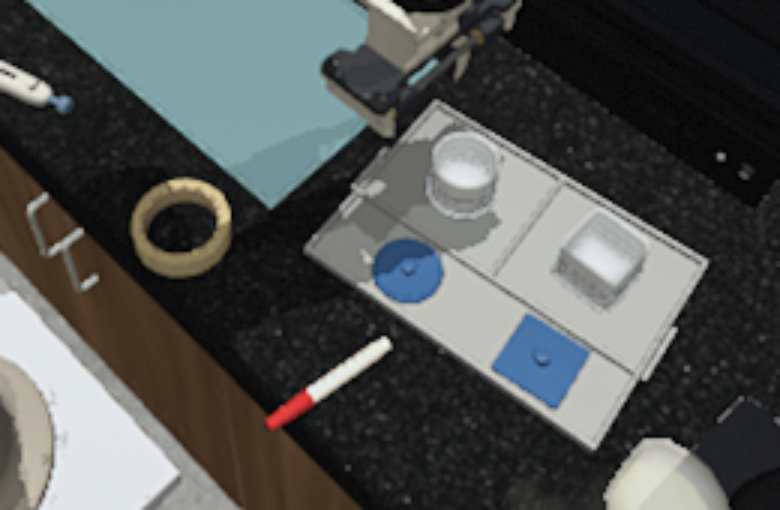

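Both stacks stand in their bays, the round one at (465,170) and the square one at (600,255), with the lids in place. The arm hid the round stack from the top camera, so I check the heights from the saved scene view and then hand in.

```bash
python3 - <<'E'
from look import *
w=cloud('scene','l2.npz')[0];ok=True
for x,y in((.564,-.309),(.544,-.15)):
  m=(abs(w[:,0]-x)<.045)&(abs(w[:,1]-y)<.045)&(w[:,2]>.02)&(w[:,2]<.09)
  t=np.percentile(w[m,2],[50,60,98]);print(t,m.sum());ok&=(.055<t[1]<.0625)
  k=w[m&(w[:,2]>.053)&(w[:,2]<.066)];A=np.c_[k[:,:2],np.ones(len(k))];print('tilt',np.linalg.lstsq(A,k[:,2],rcond=None)[0][:2])
print(ok)
if ok:
    from cell import ticket; print(ticket.hand_in())
E
```

```text
[0.05976963 0.06055326 0.0642139 ] 632
tilt [0.02059704 0.01442667]
[0.05985102 0.06049637 0.06488716] 495
tilt [0.02863891 0.01769794]
True
the job is handed in; nothing more can be done
None
```

The job is handed in after about 75 s of the 210 s: the four round pots are nested in the left bay and the four square pots in the right, both stack tops measured at about 60 mm as expected for full nesting, and the lids and everything else on the bench left untouched.

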